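# Photograph the mounted sections on the imaging base

## Task

Put every section holder flat on the glass of the imaging base, one to a bay, and turn the focus knob until the sliding pointer lines up with the brass index tab. With all that so, press the shutter key to its first click and keep it there for about a second, then press it all the way down and let go. Afterwards lay all the holders flat on the floor of the finished tray, leave the focus as set, and do not disturb the other tools.

Things in the scene. Friction and masses are not known exactly. Their poses are not given: they have to be found in the camera images.
- holder_1: Section holder, 0.15 kg: aluminium plate 106 (x) x 36 (y) x 8 mm with a resin puck (30 mm across, top 22 mm above the underside) at x = -36 and at +36 mm, and between them an upright grip rib, 34 (x) x 14 (y) mm, top 44 mm above the underside. Origin: centre of the underside; z up along the rib. Two or three are present, in front of the tall case, whose corner juts out towards the base.
- holder_2: Section holder, 0.15 kg: aluminium plate 106 (x) x 36 (y) x 8 mm with a resin puck (30 mm across, top 22 mm above the underside) at x = -36 and at +36 mm, and between them an upright grip rib, 34 (x) x 14 (y) mm, top 44 mm above the underside. Origin: centre of the underside; z up along the rib. Two or three are present, in front of the tall case, whose corner juts out towards the base.
- holder_3: Section holder, 0.15 kg: aluminium plate 106 (x) x 36 (y) x 8 mm with a resin puck (30 mm across, top 22 mm above the underside) at x = -36 and at +36 mm, and between them an upright grip rib, 34 (x) x 14 (y) mm, top 44 mm above the underside. Origin: centre of the underside; z up along the rib. Two or three are present, in front of the tall case, whose corner juts out towards the base.
- imaging_base: Fixed low grey box, 165 (x) x 270 (y) x 40 mm high; origin at the centre of its underside, x away from the robot at yaw 0, y to the left. On its left is a glass window in three bays, on its right a black panel: focus knob at base (35, -83) mm, shutter key at (-50, -83) mm, scale with the pointer along x at y = -122 mm.
- window (a point): Centre of the glass, on its upper face, 42 mm above the desk, axes as the base's. Three bays are centred here and 52 mm to either side in y, each 116 (x) by 46 (y) mm inside, bordered by ribs 6 mm wide that stand 5 mm above the glass. A holder lies in a bay with its length along x, either way round.
- knob_grip (a point): On the vertical axis of the focus knob, at the height to grip (70 mm above the desk). The knob is a black knurled cylinder 34 mm across, 28 mm high, its top 80 mm above the desk, on a 42 mm collar whose top is 50 mm above the desk.
- focus_knob (a joint): Angle of the focus knob (rad), 0 to 7.2 between its stops, growing counter-clockwise seen from above; stays where it is left (friction about 0.04 N m). Each radian moves the pointer 7 mm to +x of the base.
- pointer_tip (a point): Point of the steel pointer that slides along the white scale at the right edge of the panel (base x direction), 4.5 mm above the panel; its arrow points to -y of the base. Moved only by the knob.
- mark_tip (a point): Point of the brass index tab beside the scale, fixed, at a different place along it from start to start; axes as the base's. Pointer and tab are aligned when they have the same x in the base's frame; their points are about 1 mm apart in y then.
- key_top (a point): Centre of the top of the shutter key, a grey round cap 30 mm across; unpressed it stands 20 mm above the panel (60 mm above the desk). It goes straight down.
- shutter_cap (a joint): First stage of the key (m): 0 released, 0.006 at the first click; springs back. Needs 0.8 N to start and 2 N at the click.
- shutter_plunger (a joint): Second stage of the key (m), which carries the cap: 0 released, 0.005 fully down (key top then 11 mm below its rest). It does not begin to move below about 4.6 N and is fully down at 6.6 N; springs back.
- finished_tray: Fixed open steel tray, 190 (x) x 135 (y) x 16 mm high, walls and floor 4 mm; origin at the centre of its underside. Three holders fit side by side with their length along the tray's y, 56 mm apart in x.
- tray_floor (a point): Centre of the tray's floor, upper face, 4 mm above the desk, axes as the tray's.
- side_cutter: Bystander: red side cutter, 52 x 96 mm, lying at the left. Origin under its middle.
- ball_pen: Bystander: red ball pen, 145 mm long, lying at the back right. Origin under its middle.
- screwdriver: Bystander: blue screwdriver, 170 mm long, lying behind the imaging base. Origin under its middle.

How it is judged:
By the outcome, as a careful person would: the job done as asked, in the order asked, and still so for the second after the job is handed in, with the robot touching nothing.
Of holder_1, holder_2, holder_3 only 2 to 3 are there at a start; the rules pass over those that are not, and their reading is None.
At some moment in a run one of holder_1, holder_2, holder_3 may be knocked a few centimetres aside while the robot is not near it.
Once in a run the grip may slacken for a moment while it holds something.
It also fails if it takes over 210 s, if anything falls off the work surface, if the arm or the gripper's body presses on something with over 40 N, if the wrist force passes 120 N, or if a joint passes its speed limit or range.

## Robot

A 6-joint arm with a two-finger parallel gripper is mounted at the origin on a cart in front of the work surface, level with it; the furniture and walls round the work are solid. World frame = base frame: x ahead of the robot, y to its left, z up, the work surface at z = 0. Lengths are in m, angles in rad, forces in N, time in s.
With the tool pointing down it reaches from about 0.35 to 0.85 m from the base axis. Payload 8.1 kg.
Tool frame: the origin (TCP) lies at the centre of the arm's flange, where the gripper is bolted on; the fingertips stand 186 mm ahead of it and the grasp point (between the pads) lies 167 mm ahead of it; z points along the fingers, y is the line along which they close (so a half turn about z gives the same grasp; the last joint's range is limited). The gripper opens to 93 mm and grips with 3 to 60 N. Pads are 15 mm wide; open, the fingers measure 128 mm over their backs; the gripper's body (75 mm by 188 mm) begins 65 mm behind the grasp point.
Start: joints at [-1.426, 0.13, 1.488, -0, 1.523, -0.085], TCP at [0.137, -0.584, 0.405] pointing down, gripper open.
Joint ranges: [-2.96, 2.96], [-0.89, 2.26], [0.02, 2.5], [-1.34, 4.48], [0, 2.73], [-2.66, 2.66]. Speed limits (rad/s): [2.39, 2.39, 2.79, 3.14, 3.14, 3.14].

## Interface

Orientations are given as a rotation vector (axis times angle).
In Python, from plant import robot gives the robot as it stands.
- The arm moves only by the tool apply_moves, never from a script. Its argument "series" is a list of rows, each a list of 2 entries, a list of its own where there are three numbers: the shift along the tool's x, y, z in mm, then the turn, a rotation vector about the tool's x, y, z in rad. A call has 1 to 12 rows; each row shifts and turns the commanded pose from where the row before left it, along the tool's axes as they then stand; what a row does not reach is not made up. A row lasts 1/12 s, in which the tool goes at most 41.7 mm and 7.16 degrees, less where a joint would pass 70% of its speed; a pose out of reach is approached as far as the arm can. A call is refused whole if a number of a shift passes 41.7 or a number of a turn 0.125, either way. A call with a gripper value outside its range is refused whole. "claw" is the opening, from 0 (shut) to 1 (fully open), set as the call begins (left out, the last holds). The fingers move at their own pace and stop on an object; "newtons" is the grip in N (left out, the last holds). Time passes only in rows, so rows that do not move let the fingers close. It gives the time, the measured TCP pose, the force, the opening and the grip force at its end, in the units of the state.
- robot.read_state(): the state, without advancing time (a new reading comes with each control period).
- robot.read_camera(name): name is "scene" or "top" or "wrist"; returns (picture, depth): 384x512x3 uint8, blue, green, red; 384x512 float32, m along the optical axis (not along the pixel's ray), 0 where there is no reading.
- robot.calibration(name): a dict with "fx", "fy", "cx", "cy" (pixels), "extrinsics" (4x4, takes a point from world to camera coordinates). Camera axes: x right, y down, z forward; pixel columns grow to the right and rows downward; lengths in m; the calibration is good to about 2 mm. The wrist camera is an equidistant fisheye: a pixel r from the principal point sees the ray r / f radians off the axis. A picture is of the moment at which its call begins: read the wrist's pose just before it. calibration takes no time and is no camera call; for the wrist camera it gives the pose at the moment of the call.
- robot.close_job(): hands the job in; it is judged then, once.
The state is a dict: "t": time; "q": joint angles; "dq": joint speeds; "joint_torque": joint torques, N m; "tool_pos": TCP position; "orientation": TCP orientation; "force": force on the tool from outside, world axes, zero at the start; "wrist_torque": the same for the moment, N m; "opening": finger opening in m; "gripper_force": force on a finger pad.
Only numpy, scipy, OpenCV 4.12 (cv2) and the standard library are available. Lean on these libraries where they do the work, as an engineer would, in place of code of your own. Each camera call takes 0.05 s, during which the arm holds its last target. There are 200 camera calls.

## Working session

There is one attempt and no reset: what is moved stays moved. The work goes in short steps, Python scripts to look and compute and a tool call to move; the robot and the scene stay as the last step left them, time stands still between calls to the robot, and variables do not carry over. Pictures are saved under pics/ and viewed, at most 14 in all, crops included, and the job is handed in when it is done.

Besides the shell and the picture viewer there is one more tool, called in YAML: its name, and indented under it one key for each argument. apply_moves: Moves the arm, as the interface text tells. Its arguments: {"type":"object","properties":{"series":{"type":"array"},"claw":{"type":"number"},"newtons":{"type":"number"}},"required":["series"]}

```bash
mkdir -p pics; ls; cat > h.py <<'E'
import numpy as np, cv2
from scipy.spatial.transform import Rotation as R
from plant import robot
def snap(n,f):
    c=robot.calibration(n); p,d=robot.read_camera(n); cv2.imwrite('pics/'+f+'.png',p); np.savez('pics/'+f+'.npz',p=p,d=d,**c); return p,d,c
def load(f): 
    z=np.load('pics/'+f+'.npz'); return z['p'],z['d'],z
def world(c,u,v,z):
    # pinhole pixel to world at height z
    T=np.array(c['extrinsics']);Rm=T[:3,:3];o=-Rm.T@T[:3,3]
    r=Rm.T@np.array([(u-c['cx'])/c['fx'],(v-c['cy'])/c['fy'],1.])
    return o+r*(z-o[2])/r[2]
def cloud(c,d):
    v,u=np.mgrid[:d.shape[0],:d.shape[1]];T=np.array(c['extrinsics'])
    P=np.stack([(u-c['cx'])/c['fx']*d,(v-c['cy'])/c['fy']*d,d],-1)
    W=(P-T[:3,3])@T[:3,:3]; W[d==0]=np.nan; return W
E
python3 - <<'E'
from h import *
s=robot.read_state(); print(s)
for n in('scene','top'):
    p,d,c=snap(n,n+'0'); print({k:np.round(v,3).tolist() for k,v in c.items()})
E
```

```text
pics
{'t': 0.0, 'q': array([-1.42637770e+00,  1.31170820e-01,  1.48927627e+00, -5.71161550e-06,
        1.52296768e+00, -8.53793945e-02]), 'dq': array([-0.0005291 , -0.00148476, -0.00034449, -0.00033624,  0.00108155,
        0.0014026 ]), 'joint_torque': array([ 4.49312269e-03, -5.59839857e+01, -4.91760099e+01,  7.70192407e-02,
        3.50108917e-02, -1.46101838e-04]), 'tool_pos': array([ 0.13666915, -0.5839991 ,  0.40368301]), 'orientation': array([-3.11906895e+00, -3.59963828e-01,  9.33809659e-05]), 'force': array([-0.24054731,  0.31248587, -0.57037686]), 'wrist_torque': array([-0.03707924, -0.00054132,  0.00255141]), 'gripper_force': 0.0, 'opening': 0.09308006250328996}
{'fx': 448.471, 'fy': 448.471, 'cx': 253.309, 'cy': 194.821, 'extrinsics': [[-0.535, -0.845, 0.01, 0.376], [-0.538, 0.332, -0.774, 0.306], [0.651, -0.42, -0.633, 1.132], [0.0, 0.0, 0.0, 1.0]]}
{'fx': 411.203, 'fy': 411.203, 'cx': 256.528, 'cy': 194.355, 'extrinsics': [[-0.078, -0.997, 0.002, 0.123], [-0.975, 0.075, -0.211, 0.524], [0.21, -0.018, -0.977, 1.158], [0.0, 0.0, 0.0, 1.0]]}
```

```bash
python3 - <<'E'
from h import *
for n in('scene','top'):
    p=cv2.imread(f'pics/{n}0.png'); cv2.imwrite(f'pics/{n}0b.png',cv2.resize(p,(800,600),interpolation=cv2.INTER_CUBIC))
E
```

```text
(no output)
```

View pics/top0b.png

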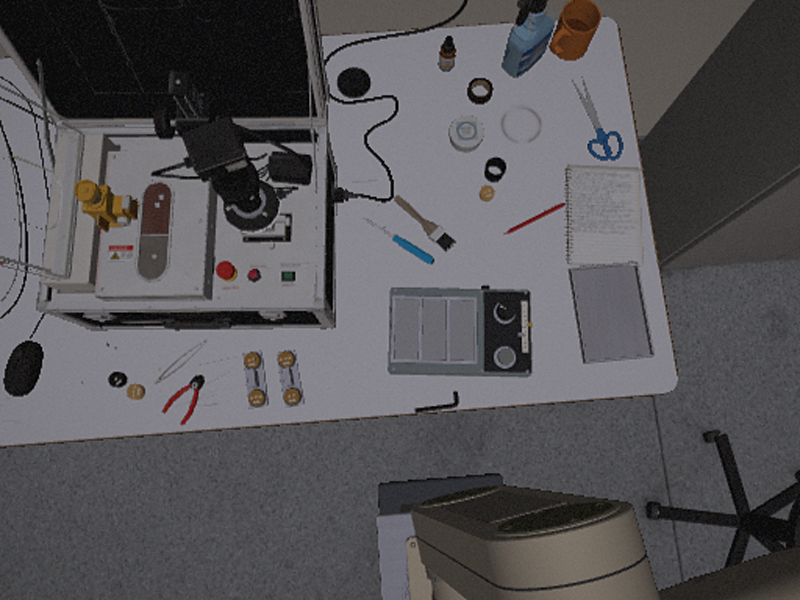

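View pics/scene0b.png

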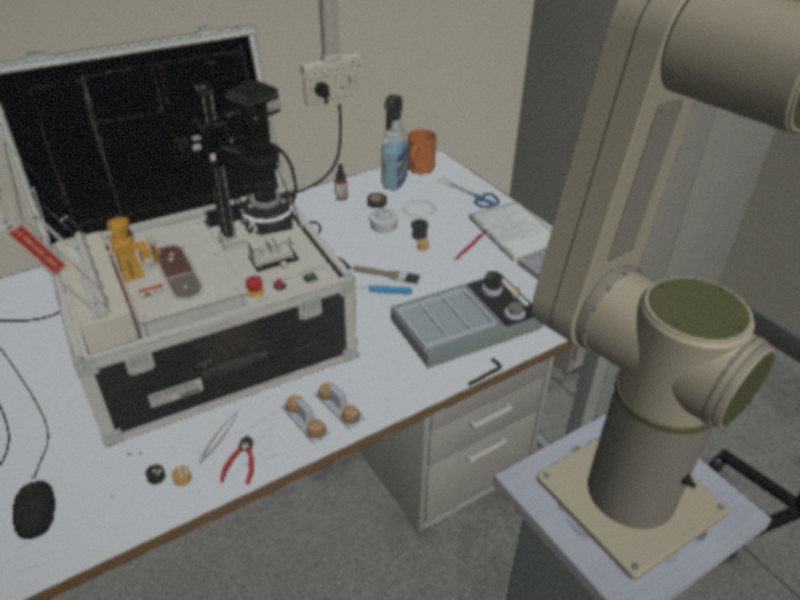

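The top view shows two holders at about (255,378) and (289,378), the base at (460,332) with its knob at (505,312) and key at (505,357), and the tray at (610,312). All positions are in the 800x600 copy. Next I'll enlarge the relevant parts.

```bash
python3 - <<'E'
from h import *
p=cv2.imread('pics/top0.png')
a=cv2.resize(p[215:265,150:200],None,fx=8,fy=8,interpolation=cv2.INTER_CUBIC)  # 400x400
b=cv2.resize(p[180:245,240:345],None,fx=7.6,fy=7.6,interpolation=cv2.INTER_CUBIC)
cv2.imwrite('pics/c1.png',a); cv2.imwrite('pics/c2.png',b); print(b.shape)
_,d,c=load('top0')
W=cloud(c,d)
m=(np.abs(W[...,2]-0.016)<.006)&(W[...,1]<-.25)&(W[...,1]>-.6)&(W[...,0]<.75)&(W[...,0]>.25)
for nm,sel in dict(puck=(W[...,1]>.05)&(W[...,2]>.012)&(W[...,2]<.06)&(W[...,0]<.56)&(W[...,1]<.35)&(W[...,0]>.3),
 base=(abs(W[...,2]-.041)<.006)&(W[...,1]<0.05)&(W[...,1]>-.35)&(W[...,0]<.7)&(W[...,0]>.3)).items():
    v,u=np.where(sel); print(nm,len(u), u.min() if len(u) else 0,u.max() if len(u) else 0,v.min() if len(u) else 0,v.max() if len(u) else 0)
    pts=(W[sel][:,:2]).astype(np.float32)
    n,l,st,ce=cv2.connectedComponentsWithStats(sel.astype(np.uint8))
    for i in range(1,n):
        if st[i,4]>60: q=W[l==i]; print(st[i],q.mean(0).round(4),cv2.minAreaRect(q[:,:2].astype(np.float32)))
# tray corners from 800px picture
for u,v in [(570,266),(636,263),(652,355),(584,362)]: print('tray',world(c,u/1.5625,v/1.5625,.016).round(3))
E
```

```text
(494, 798, 3)
puck 1527 167 270 186 258
[ 249  186   22   54 1061] [0.4752 0.0794 0.0414] ((0.4814174473285675, 0.0780128538608551), (0.062033336609601974, 0.15812036395072937), 86.38027954101562)
[167 189  48  21 218] [0.5164 0.2696 0.0316] ((0.5136106014251709, 0.272462397813797), (0.053504593670368195, 0.14279945194721222), 17.345500946044922)
[178 225  11  23 156] [0.4322 0.3068 0.0291] ((0.43028920888900757, 0.3084332048892975), (0.06582121551036835, 0.028689369559288025), 1.5008810758590698)
[182 248  11  11  91] [0.3771 0.3008 0.0205] ((0.3788662552833557, 0.2998984456062317), (0.02881213277578354, 0.030027305707335472), 82.19872283935547)
base 3405 267 340 184 240
[ 267  184   74   57 3403] [ 0.4711 -0.0519  0.041 ] ((0.47284674644470215, -0.05207525193691254), (0.21687163412570953, 0.16499733924865723), 84.32151794433594)
tray [ 0.59  -0.258  0.016]
tray [ 0.586 -0.389  0.016]
tray [ 0.402 -0.392  0.016]
tray [ 0.399 -0.26   0.016]
```

View pics/c1.png

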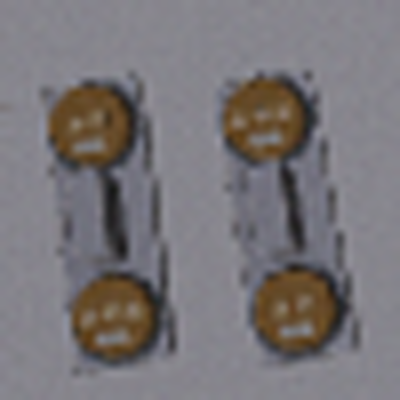

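View pics/c2.png

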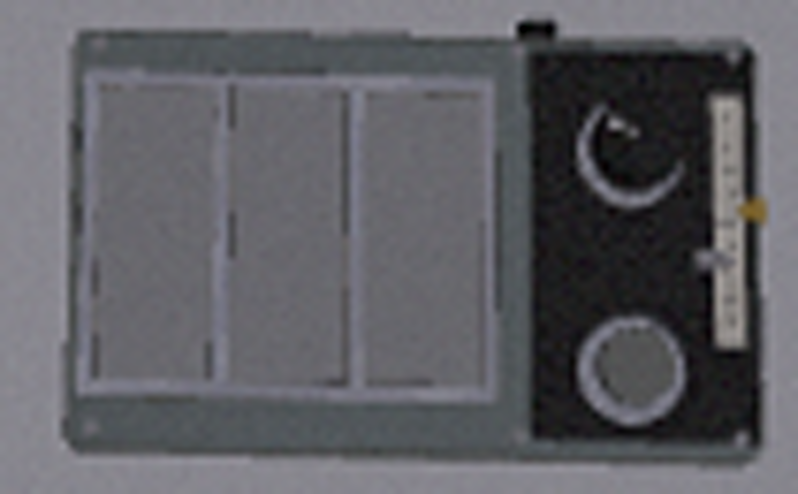

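Crop c1 puts the puck centres at (90,124), (114,311) for the left holder and (265,119), (295,307) for the right one. Crop c2 shows the window's outer frame corners at (85,73), (493,80), (493,402) and (80,390). The knob is at about (632,150), the key at (632,370), the pointer at about y=259, and the brass tab at y=211.

```bash
python3 - <<'E'
from h import *
_,d,c=load('top0')
T=c['extrinsics'];print('cam',-T[:3,:3].T@T[:3,3])
f1=lambda x,y,z:world(c,150+(x+.5)/8-.5,215+(y+.5)/8-.5,z)
f2=lambda x,y,z:world(c,240+(x+.5)/7.6-.5,180+(y+.5)/7.6-.5,z)
for a,b in [((90,124),(114,311)),((265,119),(295,307))]:
    A=f1(*a,.022);B=f1(*b,.022);D=A-B;print('H',((A+B)/2)[:2].round(4),'len',np.hypot(*D[:2]).round(4),'yaw',np.degrees(np.arctan2(D[1],D[0])).round(1))
C=np.array([f2(x,y,.047) for x,y in [(85,73),(493,80),(493,402),(80,390)]]);print('win',C.round(4),C.mean(0),np.linalg.norm(C-np.roll(C,1,0),axis=1))
y=C[0]+C[3]-C[1]-C[2];print('yaw from y',np.degrees(np.arctan2(-y[0],y[1])));x=C[0]+C[1]-C[2]-C[3];print('from x',np.degrees(np.arctan2(x[1],x[0])))
for n,q in dict(TL=(76,32,.04),TR=(753,48,.04),BR=(758,462,.04),BL=(65,452,.04),key=(632,370,.05),keytop=(634,368,.06),ptr=(730,258,.0445),tab=(742,211,.0445),col=(632,150,.05)).items():print(n,f2(*q).round(4))
E
```

```text
cam [0.27615751 0.10427294 1.24178794]
H [0.4174 0.3706] len 0.0701 yaw 5.6
H [0.4139 0.3049] len 0.0708 yaw 6.7
win [[ 0.5504  0.0978  0.047 ]
 [ 0.5353 -0.0615  0.047 ]
 [ 0.4093 -0.0486  0.047 ]
 [ 0.4261  0.109   0.047 ]] [0.48028558 0.02419195 0.047     ] [0.12480942 0.16000854 0.12667657 0.15848306]
yaw from y -5.764618736606889
from x -5.510152088566962
TL [0.5689 0.1001 0.04  ]
TR [ 0.5418 -0.1663  0.04  ]
BR [ 0.3792 -0.1487  0.04  ]
BL [0.4036 0.1166 0.04  ]
key [ 0.4171 -0.1026  0.05  ]
keytop [ 0.4166 -0.1017  0.06  ]
ptr [ 0.4582 -0.1464  0.0445]
tab [ 0.4763 -0.1532  0.0445]
col [ 0.5027 -0.1122  0.05  ]
```

```bash
cat >> h.py <<'E'
def tool(s=None):
    s=s or robot.read_state(); Rm=R.from_rotvec(s['orientation']).as_matrix(); return np.array(s['tool_pos']),Rm,s
def to(x,y,zg,psi,p=None,Rm=None):
    """grasp-point target, psi deg of closing axis; prints shift in tool axes (mm, current) and turn"""
    if p is None: p,Rm,s=tool()
    a=np.radians(psi); Rt=np.array([[-np.sin(a),np.cos(a),0],[np.cos(a),np.sin(a),0],[0,0,-1.]])
    t=np.array([x,y,zg+.167]); tr=R.from_matrix(Rm.T@Rt).as_rotvec(); sh=Rm.T@(t-p)*1e3
    n=max(np.linalg.norm(sh[:2])/40,1e-9); print('shift',sh.round(1),'turn',tr.round(3),'rows xy %.1f z %.1f turn %.1f'%(n,abs(sh[2])/40,np.linalg.norm(tr)/.122)); return t,Rt
def fish(c,u,v,z):
    T=np.array(c['extrinsics']);Rm=T[:3,:3];o=-Rm.T@T[:3,3]
    a=np.array([u-c['cx'],v-c['cy']]);r=np.hypot(*a);th=r/c['fx']
    ray=Rm.T@np.array([*(a/max(r,1e-9)*np.sin(th)),np.cos(th)]); return o+ray*(z-o[2])/ray[2]
def proj(c,P):
    T=np.array(c['extrinsics']);q=T[:3,:3]@P+T[:3,3];r=np.hypot(q[0],q[1]);th=np.arctan2(r,q[2]);return q[:2]/r*th*c['fx']+[c['cx'],c['cy']]
E
python3 - <<'E'
from h import *
_,d,c=load('top0');W=cloud(c,d)
for b in np.arange(-.0,.5,.05):
    s=W[(abs(W[...,1]-b)<.025)&(W[...,2]>.06)&(W[...,0]>.3)&(W[...,0]<.9)]
    if len(s): print(b.round(2),'xmin',np.nanmin(s[:,0]).round(3),'zmax',np.nanmax(s[:,2]).round(3),'zmax x<.6',s[s[:,0]<.6][:,2].max(initial=0).round(3))
p,Rm,s=tool(); w=robot.calibration('wrist');T=w['extrinsics']
print('f',w['fx'],w['cx'],w['cy'],'cam pos in tool',Rm.T@(-T[:3,:3].T@T[:3,3]-p),'axis in tool',Rm.T@T[2,:3],'x',Rm.T@T[0,:3])
t,Rt=to(.46,-.20,.27,-76.8); to(.4999,-.112,.25,-76.8,t,Rt)
E
```

```text
0.15 xmin 0.745 zmax 0.071 zmax x<.6 0.0
0.2 xmin 0.504 zmax 0.441 zmax x<.6 0.205
0.25 xmin 0.504 zmax 0.516 zmax x<.6 0.204
0.3 xmin 0.498 zmax 0.517 zmax x<.6 0.203
0.35 xmin 0.508 zmax 0.517 zmax x<.6 0.212
0.4 xmin 0.501 zmax 0.487 zmax x<.6 0.233
0.45 xmin 0.502 zmax 0.234 zmax x<.6 0.234
f 297.3186396354542 252.476887933428 190.20533380257197 cam pos in tool [0.08425592 0.00042383 0.01921613] axis in tool [-3.00782071e-01 -4.86326608e-05  9.53692898e-01] x [-3.88538357e-04  9.99999922e-01 -7.15457932e-05]
shift [ 402.3 -300.3  -32.7] turn [-0.002 -0.    -0.001] rows xy 12.6 z 0.8 turn 0.0
shift [ 58.9 -76.6  20. ] turn [0. 0. 0.] rows xy 2.4 z 0.5 turn 0.0
```

apply_moves:
  series:
    - [[29,-28,0],[0,0,0]]
    - [[29,-28,0],[0,0,0]]
    - [[29,-28,0],[0,0,0]]
    - [[29,-28,0],[0,0,0]]
    - [[29,-28,0],[0,0,0]]
    - [[29,-28,0],[0,0,0]]
    - [[29,-28,0],[0,0,0]]
    - [[29,-28,0],[0,0,0]]
    - [[29,-28,0],[0,0,0]]
    - [[29,-28,0],[0,0,0]]
    - [[29,-28,0],[0,0,0]]
    - [[29,-28,0],[0,0,0]]

```text
t: 1.1
tool_pos: [0.3994, -0.1758, 0.4046]
orientation: [3.121, 0.36, 0.0]
force: [0.3, 0.3, -0.0]
opening: 0.0931
gripper_force: 0.0
```

apply_moves:
  series:
    - [[28,-27,0],[0,0,0]]
    - [[0,0,29],[0,0,0]]
    - [[0,0,29],[0,0,0]]
    - [[0,0,29],[0,0,0]]
    - [[0,0,29],[0,0,0]]
    - [[0,0,0],[0,0,0]]
    - [[0,0,0],[0,0,0]]

```text
t: 1.68
tool_pos: [0.4193, -0.1447, 0.2874]
orientation: [-3.118, -0.36, 0.006]
force: [0.0, 0.0, 0.1]
opening: 0.0931
gripper_force: 0.0
```

```bash
python3 - <<'E'
from h import *
p,d,c=snap('wrist','w1'); print(tool()[0])
cv2.imwrite('pics/w1b.png',cv2.resize(p,(800,600),interpolation=cv2.INTER_CUBIC))
E
```

```text
[ 0.4201294  -0.14516092  0.2893649 ]
```

View pics/w1b.png

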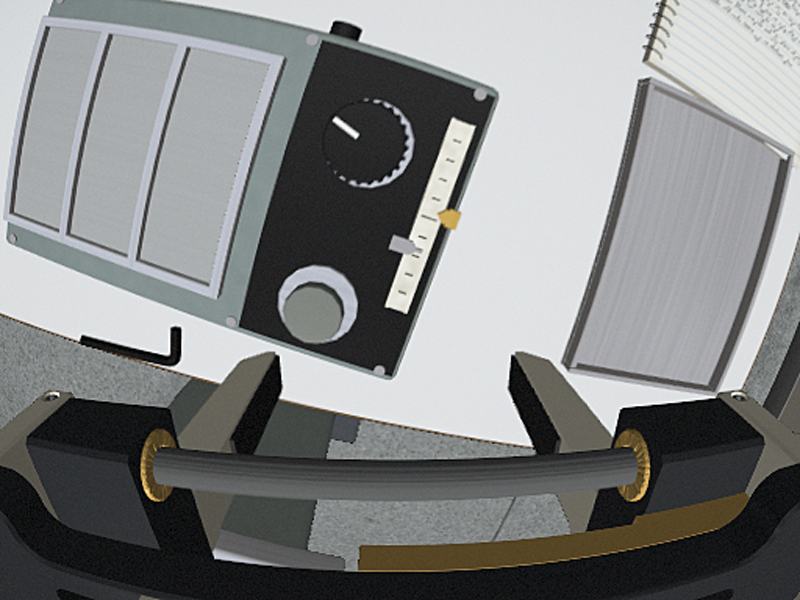

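The wrist view is clear. The knob top is near (368,143), the key top near (313,312), the pointer near (422,249) and the tab tip near (437,216). The tray corners are near (640,78), (793,153), (716,390) and (566,367). I'll enlarge the scale and measure it.

```bash
python3 - <<'E'
from h import *
p,d,c=load('w1')
cv2.imwrite('pics/w1c.png',cv2.resize(p[115:175,235:315],None,fx=10,fy=10,interpolation=cv2.INTER_CUBIC))
f=lambda x,y,z:fish(c,(x+.5)/1.5625-.5,(y+.5)/1.5625-.5,z)
for n,q in dict(win1=(45,17,.047),win2=(284,60,.047),win3=(217,297,.047),win4=(5,218,.047),bTR=(497,94,.04),bBR=(389,377,.04),bTL=(57,0,.04),key=(313,312,.06),knob=(366,143,.08),collarish=(368,143,.05),t1=(640,78,.016),t2=(793,153,.016),t3=(716,390,.016),t4=(566,367,.016)).items(): print(n,f(*q).round(4))
C=np.array([f(*q) for q in[(45,17,.047),(284,60,.047),(217,297,.047),(5,218,.047)]]);print(C.mean(0),np.linalg.norm(C-np.roll(C,1,0),axis=1))
C=np.array([f(*q) for q in[(640,78,.016),(793,153,.016),(716,390,.016),(566,367,.016)]]);print(C.mean(0),np.linalg.norm(C-np.roll(C,1,0),axis=1))
E
```

```text
win1 [0.5527 0.0955 0.047 ]
win2 [ 0.5355 -0.0634  0.047 ]
win3 [ 0.4115 -0.0503  0.047 ]
win4 [0.4276 0.1089 0.047 ]
bTR [ 0.5428 -0.1665  0.04  ]
bBR [ 0.3849 -0.1491  0.04  ]
bTL [0.565  0.0955 0.04  ]
key [ 0.4205 -0.1038  0.06  ]
knob [ 0.503  -0.1131  0.08  ]
collarish [ 0.5034 -0.112   0.05  ]
t1 [ 0.5858 -0.2517  0.016 ]
t2 [ 0.5909 -0.3922  0.016 ]
t3 [ 0.407  -0.3942  0.016 ]
t4 [ 0.4027 -0.2593  0.016 ]
[0.48181483 0.02268742 0.047     ] [0.12575373 0.15978829 0.12469391 0.15997927]
[ 0.49659149 -0.32435343  0.016     ] [0.18327698 0.14056307 0.18396288 0.13499787]
```

View pics/w1c.png

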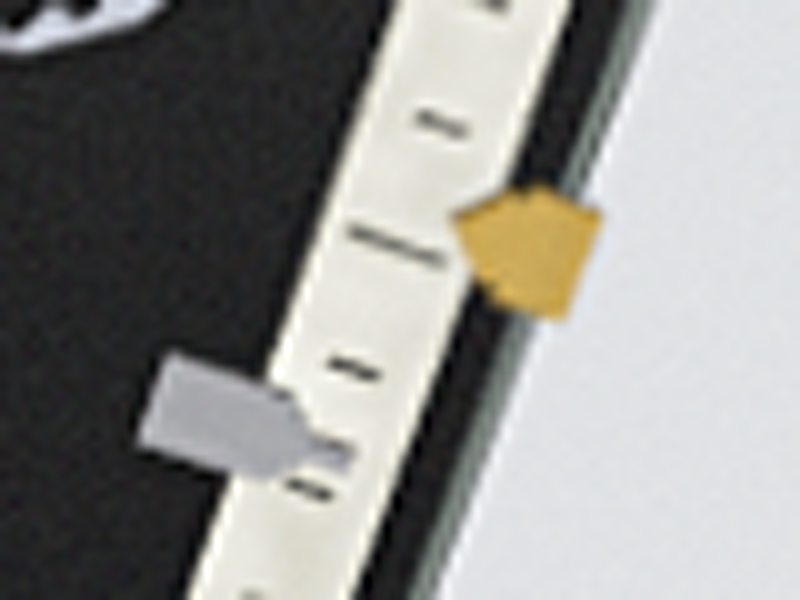

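```bash
python3 - <<'E'
from h import *
p,d,c=load('w1')
f=lambda x,y,z:fish(c,235+(x+.5)/10-.5,115+(y+.5)/10-.5,z)
A=f(355,450,.0445);B=f(453,212,.0445);a=np.radians(-6);D=(B-A)[:2]
print(A,B,'dx base',D@[np.cos(a),np.sin(a)],'dy',D@[-np.sin(a),np.cos(a)], 'turn',D@[np.cos(a),np.sin(a)]/.007)
t,Rt=to(.503,-.1125,.072,-76.8)
E
```

```text
[ 0.45885552 -0.14893452  0.0445    ] [ 0.47848317 -0.15172853  0.0445    ] dx base 0.019812187845574317 dy -0.0007270626443767035 turn 2.8303125493677594
shift [ 88.2 -12.9  50.3] turn [-0.001  0.001 -0.001] rows xy 2.2 z 1.3 turn 0.0
```

apply_moves:
  series:
    - [[29.4,-4.3,0],[0,0,0]]
    - [[29.4,-4.3,0],[0,0,0]]
    - [[29.4,-4.3,0],[0,0,0]]
    - [[0,0,20],[0,0,0]]
    - [[0,0,20],[0,0,0]]
    - [[0,0,8],[0,0,0]]
    - [[0,0,2],[0,0,0]]
    - [[0,0,0],[0,0,0]]
    - [[0,0,0],[0,0,0]]

```text
t: 2.48
tool_pos: [0.5036, -0.1129, 0.2405]
orientation: [3.12, 0.359, 0.003]
force: [-0.2, -0.4, 0.1]
opening: 0.0929
gripper_force: 0.0
```

apply_moves:
  series:
    - [[0,0,0],[0,0,0]]
    - [[0,0,0],[0,0,0]]
    - [[0,0,0],[0,0,0]]
    - [[0,0,0],[0,0,0]]
    - [[0,0,0],[0,0,0]]
    - [[0,0,0],[0,0,0]]
    - [[0,0,0],[0,0,0]]
    - [[0,0,0],[0,0,0]]
  claw: 0.2
  newtons: 12

```text
t: 3.15
tool_pos: [0.503, -0.1124, 0.2387]
orientation: [-3.121, -0.36, 0.0]
force: [0.1, -0.5, 0.3]
opening: 0.0443
gripper_force: 0.0
```

apply_moves:
  series:
    - [[0,0,0],[0,0,0]]
    - [[0,0,0],[0,0,0]]
    - [[0,0,0],[0,0,0]]
    - [[0,0,0],[0,0,0]]
    - [[0,0,0],[0,0,0]]
    - [[0,0,0],[0,0,0]]

```text
t: 3.65
tool_pos: [0.5029, -0.1118, 0.2387]
orientation: [-3.119, -0.36, 0.001]
force: [-2.0, 5.2, 3.2]
opening: 0.0339
gripper_force: 12.0
```

apply_moves:
  series:
    - [[0,0,0],[0,0,-0.1]]
    - [[0,0,0],[0,0,-0.1]]
    - [[0,0,0],[0,0,-0.1]]
    - [[0,0,0],[0,0,-0.1]]
    - [[0,0,0],[0,0,-0.1]]
    - [[0,0,0],[0,0,-0.1]]
    - [[0,0,0],[0,0,0]]

```text
t: 4.23
tool_pos: [0.503, -0.1119, 0.2387]
orientation: [-2.871, -1.273, -0.0]
force: [-1.0, 5.9, 2.5]
opening: 0.0338
gripper_force: 12.0
```

```bash
python3 - <<'E'
from h import *
p,d,c=snap('wrist','w2'); P,Rm,s=tool();print(P,np.degrees(np.arctan2(Rm[1,1],Rm[0,1])),s['opening'],s['gripper_force'],s['wrist_torque'],s['q'])
cv2.imwrite('pics/w2b.png',cv2.resize(p,(800,600),interpolation=cv2.INTER_CUBIC))
E
```

```text
[ 0.50297487 -0.11190978  0.23867083] -42.48990541929968 0.033660082953108905 11.999388188123703 [0.88969701 0.18981225 0.01279223] [-3.18836125e-01  5.08382238e-02  1.88822925e+00  1.08439535e-03
  1.20341629e+00  4.22363030e-01]
```

View pics/w2b.png

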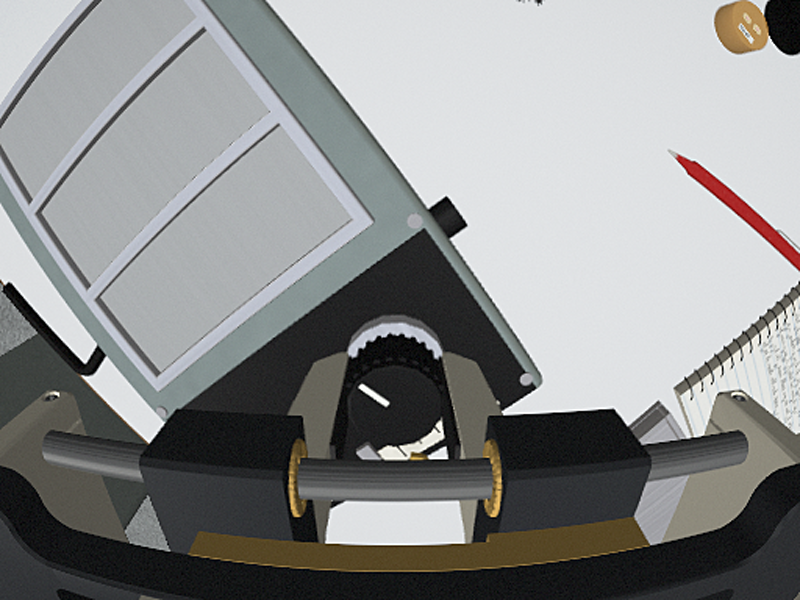

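The knob turns with the grip: its white line stays fixed relative to the hand. There are 2.23 rad to go.

apply_moves:
  series:
    - [[0,0,0],[0,0,-0.1]]
    - [[0,0,0],[0,0,-0.1]]
    - [[0,0,0],[0,0,-0.1]]
    - [[0,0,0],[0,0,-0.1]]
    - [[0,0,0],[0,0,-0.1]]
    - [[0,0,0],[0,0,-0.1]]
    - [[0,0,0],[0,0,-0.1]]
    - [[0,0,0],[0,0,-0.1]]
    - [[0,0,0],[0,0,-0.1]]
    - [[0,0,0],[0,0,-0.1]]
    - [[0,0,0],[0,0,-0.1]]
    - [[0,0,0],[0,0,-0.1]]

```text
t: 5.28
tool_pos: [0.5031, -0.1119, 0.2387]
orientation: [-1.655, -2.67, -0.002]
force: [1.0, 5.4, 0.7]
opening: 0.0338
gripper_force: 12.0
```

apply_moves:
  series:
    - [[0,0,0],[0,0,-0.1]]
    - [[0,0,0],[0,0,-0.1]]
    - [[0,0,0],[0,0,-0.1]]
    - [[0,0,0],[0,0,-0.1]]
    - [[0,0,0],[0,0,-0.1]]
    - [[0,0,0],[0,0,-0.1]]
    - [[0,0,0],[0,0,-0.1]]
    - [[0,0,0],[0,0,-0.1]]
    - [[0,0,0],[0,0,-0.1]]
    - [[0,0,0],[0,0,-0.1]]
    - [[0,0,0],[0,0,-0.03]]
    - [[0,0,0],[0,0,0]]

```text
t: 6.28
tool_pos: [0.5031, -0.112, 0.2387]
orientation: [0.129, 3.139, 0.002]
force: [-0.5, 2.6, 1.6]
opening: 0.0343
gripper_force: 1.2
```

apply_moves:
  series:
    - [[0,0,0],[0,0,0]]
    - [[0,0,0],[0,0,0]]

```text
t: 6.45
tool_pos: [0.5031, -0.1123, 0.2387]
orientation: [-0.132, -3.139, -0.001]
force: [1.3, 23.8, 6.5]
opening: 0.035
gripper_force: 12.8
```

```bash
python3 - <<'E'
from h import *
p,d,c=snap('wrist','w3'); P,Rm,s=tool();print(P,np.degrees(np.arctan2(Rm[1,1],Rm[0,1])),s['opening'],s['gripper_force'],s['wrist_torque'],s['q'][5])
a=np.radians(-6)
for n,X in dict(tab=(.4785,-.1517,.0445),ptr=(.4589,-.1489,.0445)).items(): print(n,proj(c,np.array(X)))
E
```

```text
[ 0.5031164  -0.11187877  0.23875746] 85.20353800096566 0.03357134899928743 11.999053806066513 [ 0.84184636 -0.06515009  0.00490601] -1.806647333303194
tab [187.87992062 201.74927222]
ptr [187.6704134  171.45538559]
```

```bash
python3 - <<'E'
from h import *
p,d,c=load('w3')
cv2.imwrite('pics/w3c.png',cv2.resize(p[140:240,150:280],None,fx=6,fy=6,interpolation=cv2.INTER_CUBIC))
E
```

```text
(no output)
```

View pics/w3c.png

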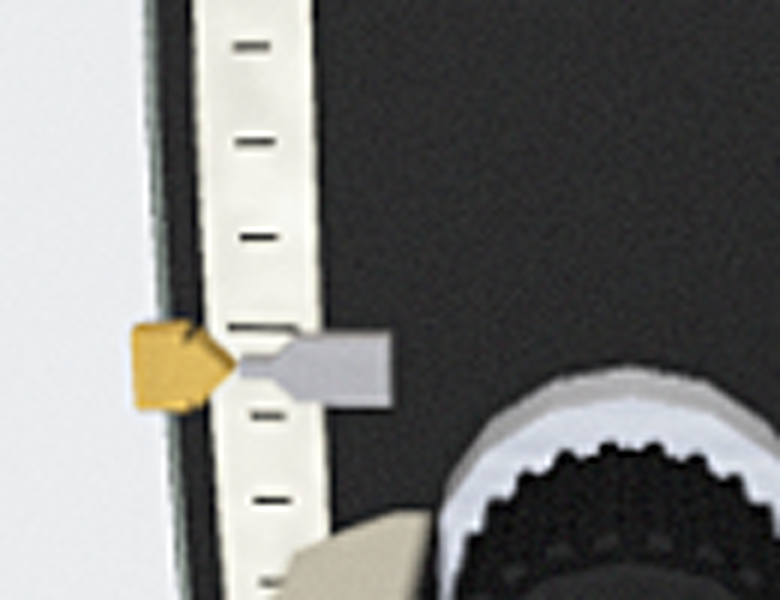

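The pointer tip is at (238,366) and the tab tip at (237,365) in the crop, so they line up to within about 0.2 mm. I'll release the knob, rise, and check the holders with the top camera.

apply_moves:
  series:
    - [[0,0,0],[0,0,0]]
    - [[0,0,0],[0,0,0]]
    - [[0,0,0],[0,0,0]]
    - [[0,0,0],[0,0,0]]
    - [[0,0,0],[0,0,0]]
    - [[0,0,-20],[0,0,0]]
    - [[0,0,-40],[0,0,0]]
    - [[0,0,-40],[0,0,0]]
    - [[0,0,-40],[0,0,0]]
    - [[0,0,-40],[0,0,0]]
  claw: 0.8

```text
t: 7.33
tool_pos: [0.5026, -0.1125, 0.4206]
orientation: [-0.129, -3.139, 0.0]
force: [0.7, -0.6, -0.6]
opening: 0.0745
gripper_force: 0.0
```

```bash
python3 - <<'E'
from h import *
p,d,c=snap('top','top1')
m=cv2.inRange(cv2.cvtColor(p,cv2.COLOR_BGR2HSV),(8,90,60),(22,255,255)); n,l,st,ce=cv2.connectedComponentsWithStats(m)
for i in range(1,n):
    if st[i,4]>25: print(st[i],ce[i].round(1),world(c,*ce[i],.02).round(4))
t,Rt=to(.4156,.3049,.20,96); to(.4156,.3049,.032,96,t,Rt)
E
```

```text
[352   0  33  39 807] [368.   18.4] [ 1.112  -0.3378  0.02  ]
[ 48 115  29  33 443] [ 59.9 128.3] [0.7988 0.6815 0.02  ]
[307 119   9  10  60] [310.8 123.3] [ 0.755  -0.1072  0.02  ]
[ 70 120  17  20 120] [ 76.2 132.4] [0.7812 0.6304 0.02  ]
[142 171  10   9  29] [148.  176.3] [0.6213 0.4088 0.02  ]
[178 225  10  10  67] [182.7 229.3] [0.4497 0.3094 0.02  ]
[156 226  10  10  69] [160.8 230.1] [0.4526 0.3744 0.02  ]
[ 81 246  12  10  77] [ 86.4 250.4] [0.4093 0.595  0.02  ]
[159 249  10  11  67] [163.7 254. ] [0.3811 0.368  0.02  ]
[182 249  10  10  71] [186.4 253. ] [0.3787 0.3012 0.02  ]
shift [123.2 409.4  60.6] turn [-0.004  0.012 -0.187] rows xy 10.7 z 1.5 turn 1.5
shift [  0.   0. 168.] turn [0. 0. 0.] rows xy 0.0 z 4.2 turn 0.0
```

apply_moves:
  series:
    - [[11.2,37.2,0],[0,0,0]]
    - [[11.2,37.2,0],[0,0,0]]
    - [[11.2,37.2,0],[0,0,0]]
    - [[11.2,37.2,0],[0,0,0]]
    - [[11.2,37.2,0],[0,0,0]]
    - [[11.2,37.2,0],[0,0,0]]
    - [[11.2,37.2,0],[0,0,0]]
    - [[11.2,37.2,0],[0,0,0]]
    - [[11.2,37.2,0],[0,0,0]]
    - [[11.2,37.2,0],[0,0,0]]
    - [[11.2,37.2,0],[0,0,0]]
  claw: 0.5

```text
t: 8.3
tool_pos: [0.4129, 0.3072, 0.4187]
orientation: [0.129, 3.138, 0.0]
force: [1.2, 0.1, 1.3]
opening: 0.0463
gripper_force: 0.0
```

apply_moves:
  series:
    - [[0,0,25],[0,0,-0.094]]
    - [[0,0,35],[0,0,-0.094]]
    - [[0,0,33],[0,0,0]]
    - [[0,0,0],[0,0,0]]
    - [[0,0,0],[0,0,0]]
    - [[0,0,0],[0,0,0]]

```text
t: 8.8
tool_pos: [0.4143, 0.3055, 0.3275]
orientation: [-0.165, 3.136, 0.001]
force: [-0.2, 0.5, 0.6]
opening: 0.0465
gripper_force: 0.0
```

```bash
python3 - <<'E'
from h import *
p,d,c=snap('wrist','w4'); print(tool()[0])
m=cv2.inRange(cv2.cvtColor(p,cv2.COLOR_BGR2HSV),(8,90,60),(22,255,255)); n,l,st,ce=cv2.connectedComponentsWithStats(m)
for i in range(1,n):
    if st[i,4]>60: print(st[i],ce[i].round(1),fish(c,*ce[i],.02).round(4))
cv2.imwrite('pics/w4b.png',cv2.resize(p,(800,600),interpolation=cv2.INTER_CUBIC))
to(.4142,.3053,.032,96.6)
E
```

```text
[0.41462216 0.30567099 0.32838122]
[17 90 64  5 70] [48.1 91.8] [0.3299 0.0651 0.02  ]
[ 88  90 424  61 593] [300.  109.2] [0.335 0.343 0.02 ]
[238 134  30  31 620] [252.9 149.6] [0.3798 0.302  0.02  ]
[304 145  30  30 564] [318.  159.6] [0.3824 0.368  0.02  ]
[463 192  22  24 350] [473.1 203.3] [0.4093 0.5886 0.02  ]
[241 205  27  26 451] [254.  218.4] [0.4521 0.3109 0.02  ]
[300 211  27  26 333] [313.3 223.3] [0.4516 0.3749 0.02  ]
[162 280  15  49 401] [167.8 304.4] [0.5834 0.2152 0.02  ]
[329 280  15  49 343] [337.4 304.1] [0.5606 0.4289 0.02  ]
[ 142  327  292   39 5315] [293.3 351.1] [0.651  0.3879 0.02  ]
shift [  0.9  -0.5 129.4] turn [ 0.001  0.003 -0.01 ] rows xy 0.0 z 3.2 turn 0.1
```

View pics/w4b.png

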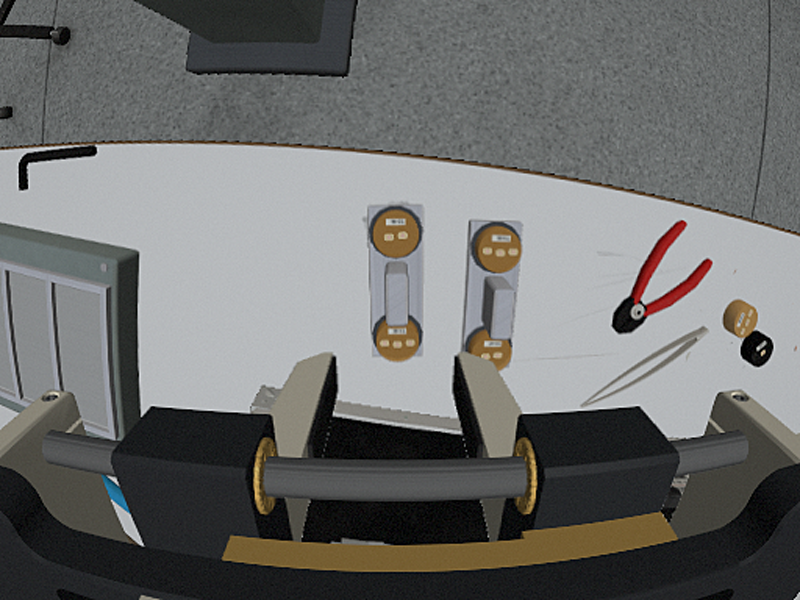

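The picture shows both holders upright and where the top camera put them: B's pucks at (395,233), (398,340) and A's at (497,248), (489,350). The fingers straddle B's line. I'll take holder B first.

apply_moves:
  series:
    - [[-1.2,0.3,35],[0,0,-0.01]]
    - [[0,0,35],[0,0,0]]
    - [[0,0,30],[0,0,0]]
    - [[0,0,20],[0,0,0]]
    - [[0,0,9],[0,0,0]]
    - [[0,0,0],[0,0,0]]
    - [[0,0,0],[0,0,0]]

```text
t: 9.43
tool_pos: [0.416, 0.3063, 0.1987]
orientation: [-0.182, 3.134, 0.002]
force: [0.4, -0.2, -0.6]
opening: 0.0467
gripper_force: 0.0
```

apply_moves:
  series:
    - [[0,0,0],[0,0,0]]
    - [[0,0,0],[0,0,0]]
    - [[0,0,0],[0,0,0]]
    - [[0,0,0],[0,0,0]]
    - [[0,0,0],[0,0,0]]
    - [[0,0,0],[0,0,0]]
    - [[0,0,0],[0,0,0]]
    - [[0,0,0],[0,0,0]]
    - [[0,0,0],[0,0,0]]
  claw: 0
  newtons: 25

```text
t: 10.18
tool_pos: [0.415, 0.306, 0.1972]
orientation: [-0.183, 3.136, 0.0]
force: [-1.8, -0.1, 5.1]
opening: 0.0139
gripper_force: 25.0
```

```bash
python3 - <<'E'
from h import *
P,Rm,s=tool();print(P,np.degrees(np.arctan2(Rm[1,1],Rm[0,1])),s['opening'],s['gripper_force'],s['force'])
w=np.array([.4815,.0231]);a=np.radians(-6);yb=np.array([-np.sin(a),np.cos(a)])
for n,k in dict(left=.052,mid=0,right=-.052).items(): b=w+k*yb; print(n,b); 
b=w+.052*yb
t,Rt=to(P[0],P[1],.19,96.6); t,Rt=to(*b,.19,84,t,Rt); 
E
```

```text
[0.41503765 0.30601875 0.19718136] 96.66436644111744 0.01386742660786263 24.998899698257446 [-1.79667701 -0.10288259  5.12680353]
left [0.48693548 0.07481514]
mid [0.4815 0.0231]
right [ 0.47606452 -0.02861514]
shift [-1.000e-01  0.000e+00 -1.598e+02] turn [0.    0.001 0.001] rows xy 0.0 z 4.0 turn 0.0
shift [ -44.8 -237.9    0. ] turn [0.   0.   0.22] rows xy 6.1 z 0.0 turn 1.8
```

apply_moves:
  series:
    - [[0,0,-10],[0,0,0]]
    - [[0,0,-20],[0,0,0]]
    - [[0,0,-25],[0,0,0]]
    - [[0,0,-25],[0,0,0.075]]
    - [[0,0,-23],[0,0,0.075]]
    - [[0,0,0],[0,0,0.07]]
    - [[-3.5,-33.2,0],[0,0,0]]
    - [[-3.5,-33.2,0],[0,0,0]]
    - [[-3.5,-33.2,0],[0,0,0]]
    - [[-3.5,-33.2,0],[0,0,0]]
    - [[-3.5,-33.2,0],[0,0,0]]
    - [[-3.5,-33.2,0],[0,0,0]]

```text
t: 11.18
tool_pos: [0.4145, 0.1041, 0.2998]
orientation: [-0.162, -3.137, 0.0]
force: [0.8, -0.2, -0.4]
opening: 0.0134
gripper_force: 25.0
```

apply_moves:
  series:
    - [[-15,-25.5,0],[0,0,0]]
    - [[-15,-25.5,0],[0,0,0]]
    - [[-15,-25.5,0],[0,0,0]]
    - [[-15,-25.5,0],[0,0,0]]
    - [[-15,-25.5,0],[0,0,0]]
    - [[0,0,0],[0,0,0]]
    - [[0,0,0],[0,0,0]]
    - [[0,0,0],[0,0,0]]
    - [[0,0,0],[0,0,0]]

```text
t: 11.93
tool_pos: [0.476, -0.0282, 0.2995]
orientation: [-0.162, -3.137, -0.001]
force: [0.3, 0.6, -2.0]
opening: 0.0139
gripper_force: 25.0
```

```bash
python3 - <<'E'
from h import *
p,d,c=snap('wrist','w5'); P,Rm,s=tool();print(P,np.degrees(np.arctan2(Rm[1,1],Rm[0,1])),s['opening'],s['gripper_force'],s['force'])
to(.4761,-.0286,.0722,84)
cv2.imwrite('pics/w5b.png',cv2.resize(p[60:300,100:420],(800,600),interpolation=cv2.INTER_CUBIC))
E
```

```text
[ 0.47606038 -0.02806638  0.29959142] 84.12309994726796 0.013688477773928344 24.998111128807068 [ 0.08662452  0.11307898 -1.88127915]
shift [-0.1 -0.5 60.4] turn [ 0.    -0.001  0.002] rows xy 0.0 z 1.5 turn 0.0
```

View pics/w5b.png

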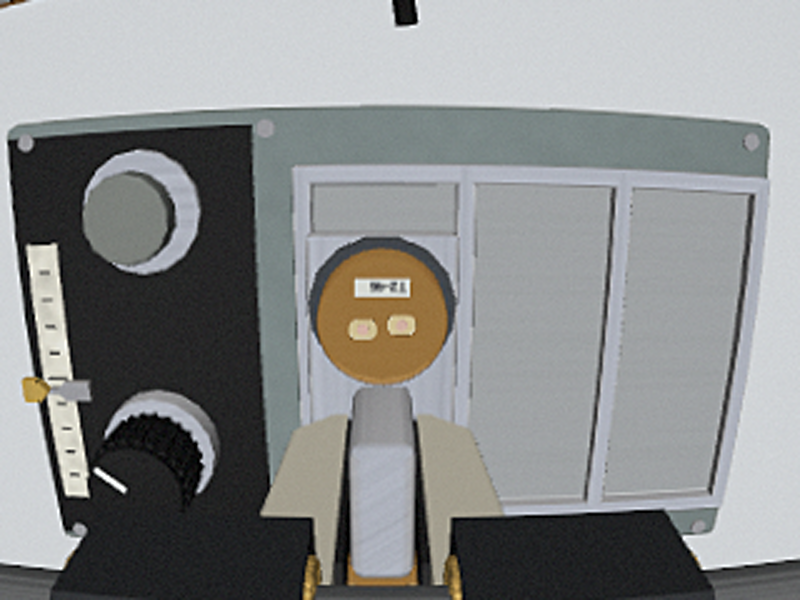

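The holder hangs square over the right bay: its puck is centred at x≈382, with the bay's inner edges at 310 and 455. I'll lower it.

apply_moves:
  series:
    - [[0,-0.5,20],[0,0,0]]
    - [[0,0,20],[0,0,0]]
    - [[0,0,12],[0,0,0]]
    - [[0,0,5],[0,0,0]]
    - [[0,0,2],[0,0,0]]
    - [[0,0,1],[0,0,0]]
    - [[0,0,0],[0,0,0]]
    - [[0,0,0],[0,0,0]]
    - [[0,0,0],[0,0,0]]

```text
t: 12.73
tool_pos: [0.4769, -0.0296, 0.2407]
orientation: [0.163, 3.136, -0.0]
force: [0.3, -0.5, -2.6]
opening: 0.014
gripper_force: 25.0
```

```bash
python3 - <<'E'
from h import *
p,d,c=snap('wrist','w6'); P,Rm,s=tool();print(P,np.degrees(np.arctan2(Rm[1,1],Rm[0,1])),s['force'])
m=cv2.inRange(cv2.cvtColor(p,cv2.COLOR_BGR2HSV),(8,90,60),(22,255,255)); n,l,st,ce=cv2.connectedComponentsWithStats(m)
for i in range(1,n):
    if st[i,4]>400: print(st[i],ce[i].round(1),fish(c,*ce[i],P[2]-.197+.021).round(4))
_,_,c5=load('w5');print(fish(c5,252.5,184.4,.1245))
E
```

```text
[ 0.47684001 -0.02962318  0.24053814] 84.04888017571673 [-0.43017214  0.12248349 -1.3861851 ]
[  0  11 512  72 913] [253.1  28.1] [ 0.3556 -0.017   0.0645]
[ 227  159   52   55 1919] [252.4 186.8] [ 0.4409 -0.0263  0.0645]
[  90  335  295   31 5442] [246.5 351.9] [ 0.5704 -0.0444  0.0645]
[ 0.4378763  -0.02454343  0.1245    ]
```

apply_moves:
  series:
    - [[0,0,1],[0,0,0]]
    - [[0,0,0.5],[0,0,0]]
    - [[0,0,0],[0,0,0]]
    - [[0,0,0],[0,0,0]]

```text
t: 13.12
tool_pos: [0.4769, -0.0296, 0.2392]
orientation: [0.163, 3.136, -0.0]
force: [-1.9, -0.1, 5.2]
opening: 0.0139
gripper_force: 25.0
```

apply_moves:
  series:
    - [[0,0,0],[0,0,0]]
    - [[0,0,0],[0,0,0]]
    - [[0,0,0],[0,0,0]]
    - [[0,0,0],[0,0,0]]
    - [[0,0,-10],[0,0,0]]
    - [[0,0,-30],[0,0,0]]
    - [[0,0,-40],[0,0,0]]
    - [[0,0,-40],[0,0,0]]
    - [[0,0,-40],[0,0,0]]
  claw: 0.35

```text
t: 13.87
tool_pos: [0.4759, -0.0294, 0.4005]
orientation: [-0.163, -3.137, -0.0]
force: [1.1, -0.5, -0.2]
opening: 0.0324
gripper_force: 0.0
```

```bash
python3 - <<'E'
from h import *
p,d,c=snap('top','top2')
m=cv2.inRange(cv2.cvtColor(p,cv2.COLOR_BGR2HSV),(8,90,60),(22,255,255)); n,l,st,ce=cv2.connectedComponentsWithStats(m)
for i in range(1,n):
    if st[i,4]>40 and ce[i][1]>170: print(st[i],ce[i].round(1),world(c,*ce[i],.02).round(4),world(c,*ce[i],.062).round(4))
t,Rt=to(.4175,.3715,.19,95.5)
E
```

```text
[156 226  10  10  67] [160.8 230.1] [0.4526 0.3745 0.02  ] [0.4465 0.3652 0.062 ]
[ 81 246  12  10  78] [ 86.4 250.4] [0.4093 0.595  0.02  ] [0.4048 0.5782 0.062 ]
[159 249  10  11  66] [163.5 253.9] [0.3814 0.3684 0.02  ] [0.3778 0.3593 0.062 ]
shift [102.  392.9  51.6] turn [-0.002  0.012 -0.2  ] rows xy 10.1 z 1.3 turn 1.6
```

apply_moves:
  series:
    - [[9.2,35.7,0],[0,0,0]]
    - [[9.2,35.7,0],[0,0,0]]
    - [[9.2,35.7,0],[0,0,0]]
    - [[9.2,35.7,0],[0,0,0]]
    - [[9.2,35.7,0],[0,0,0]]
    - [[9.2,35.7,0],[0,0,0]]
    - [[9.2,35.7,0],[0,0,0]]
    - [[9.2,35.7,0],[0,0,0]]
    - [[9.2,35.7,0],[0,0,0]]
    - [[9.2,35.7,0],[0,0,0]]
    - [[9.2,35.7,0],[0,0,0]]
  claw: 0.6

```text
t: 14.83
tool_pos: [0.4157, 0.3734, 0.3988]
orientation: [0.163, 3.137, 0.001]
force: [0.2, -0.7, 0.5]
opening: 0.0556
gripper_force: 0.0
```

apply_moves:
  series:
    - [[0,0,20],[0,0,-0.1]]
    - [[0,0,30],[0,0,-0.1]]
    - [[0,0,30],[0,0,0]]
    - [[0,0,0],[0,0,0]]
    - [[0,0,0],[0,0,0]]
    - [[0,0,0],[0,0,0]]

```text
t: 15.33
tool_pos: [0.4169, 0.3717, 0.3202]
orientation: [-0.15, 3.137, 0.001]
force: [0.0, 0.2, 0.2]
opening: 0.0558
gripper_force: 0.0
```

```bash
python3 - <<'E'
from h import *
p,d,c=snap('wrist','w7')
m=cv2.inRange(cv2.cvtColor(p,cv2.COLOR_BGR2HSV),(8,90,60),(22,255,255)); n,l,st,ce=cv2.connectedComponentsWithStats(m)
for i in range(1,n):
    if st[i,4]>200: print(st[i],ce[i].round(1),fish(c,*ce[i],.02).round(4))
P,Rm,s=tool();print(P,s['opening'])
to(.4178,.3714,.0302,95.5)
E
```

```text
[  0  89 512  57 753] [263.4 103.8] [0.3367 0.3741 0.02  ]
[239 135  30  32 618] [253.4 150.9] [0.3824 0.3691 0.02  ]
[429 185  26  26 427] [441.2 197. ] [0.4092 0.5906 0.02  ]
[239 207  29  27 486] [253.  221.4] [0.4551 0.3757 0.02  ]
[146 279  17  49 425] [152.8 303. ] [0.5803 0.2622 0.02  ]
[344 279  16  49 342] [352.5 303.2] [0.5571 0.5104 0.02  ]
[ 158  325  288   41 5216] [306.7 350.4] [0.6446 0.4681 0.02  ]
[0.41724836 0.37186103 0.32093866] 0.05568420815348712
shift [-1.000e-01 -7.000e-01  1.237e+02] turn [ 0.002  0.003 -0.001] rows xy 0.0 z 3.1 turn 0.0
```

apply_moves:
  series:
    - [[-0.8,0,35],[0,0,0]]
    - [[0,0,35],[0,0,0]]
    - [[0,0,30],[0,0,0]]
    - [[0,0,15],[0,0,0]]
    - [[0,0,7],[0,0,0]]
    - [[0,0,0],[0,0,0]]
    - [[0,0,0],[0,0,0]]

```text
t: 15.97
tool_pos: [0.4183, 0.3722, 0.1984]
orientation: [-0.15, 3.136, 0.003]
force: [0.0, 1.0, 0.3]
opening: 0.0557
gripper_force: 0.0
```

apply_moves:
  series:
    - [[0,0,0],[0,0,0]]
    - [[0,0,0],[0,0,0]]
    - [[0,0,0],[0,0,0]]
    - [[0,0,0],[0,0,0]]
    - [[0,0,0],[0,0,0]]
    - [[0,0,0],[0,0,0]]
    - [[0,0,0],[0,0,0]]
    - [[0,0,0],[0,0,0]]
    - [[0,0,0],[0,0,0]]
    - [[0,0,0],[0,0,0]]
  claw: 0
  newtons: 25

```text
t: 16.8
tool_pos: [0.4173, 0.3717, 0.1963]
orientation: [0.151, -3.138, -0.0]
force: [-1.3, 0.4, 2.0]
opening: 0.0141
gripper_force: 25.0
```

```bash
python3 - <<'E'
from h import *
P,Rm,s=tool();print(P,np.degrees(np.arctan2(Rm[1,1],Rm[0,1])),s['opening'],s['gripper_force'],s['force'])
t,Rt=to(P[0],P[1],P[2]-.167+.103,84); t,Rt=to(.415,.106,.135,84,t,Rt);t,Rt=to(.4815,.0231,.135,84,t,Rt); 
E
```

```text
[0.41728373 0.37167131 0.19630438] 95.51127044118846 0.0141405438474635 24.999715089797974 [-1.31109534  0.39823551  1.95767089]
shift [   0.    0. -103.] turn [ 0.    -0.     0.201] rows xy 0.0 z 2.6 turn 1.6
shift [ -25.5 -264.5   -2.7] turn [0. 0. 0.] rows xy 6.6 z 0.1 turn 0.0
shift [-74.8 -75.5   0. ] turn [0. 0. 0.] rows xy 2.7 z 0.0 turn 0.0
```

apply_moves:
  series:
    - [[0,0,-10],[0,0,0]]
    - [[0,0,-20],[0,0,0]]
    - [[0,0,-25],[0,0,0]]
    - [[0,0,-25],[0,0,0.1]]
    - [[0,0,-23],[0,0,0.1]]
    - [[-3.2,-33,0],[0,0,0]]
    - [[-3.2,-33,0],[0,0,0]]
    - [[-3.2,-33,0],[0,0,0]]
    - [[-3.2,-33,0],[0,0,0]]
    - [[-3.2,-33,0],[0,0,0]]
    - [[-3.2,-33,0],[0,0,0]]
    - [[-3.2,-33,0],[0,0,0]]

```text
t: 17.8
tool_pos: [0.4151, 0.1381, 0.2997]
orientation: [0.162, 3.137, -0.0]
force: [1.0, 0.1, -1.4]
opening: 0.0136
gripper_force: 25.0
```

apply_moves:
  series:
    - [[-3.2,-33,0],[0,0,0]]
    - [[-18.7,-18.9,0],[0,0,0]]
    - [[-18.7,-18.9,0],[0,0,0]]
    - [[-18.7,-18.9,0],[0,0,0]]
    - [[-18.7,-18.9,0],[0,0,0]]
    - [[0,0,0],[0,0,0]]
    - [[0,0,0],[0,0,0]]
    - [[0,0,0],[0,0,0]]
    - [[0,0,0],[0,0,0]]

```text
t: 18.55
tool_pos: [0.4814, 0.0241, 0.2992]
orientation: [-0.162, -3.137, -0.0]
force: [-0.3, 1.1, -1.1]
opening: 0.0139
gripper_force: 25.0
```

```bash
python3 - <<'E'
from h import *
p,d,c=snap('wrist','w8'); P,Rm,s=tool();print(P,np.degrees(np.arctan2(Rm[1,1],Rm[0,1])),s['opening'],s['gripper_force'],s['force'])
to(.4815,.0231,.0713,84)
m=cv2.inRange(cv2.cvtColor(p,cv2.COLOR_BGR2HSV),(8,90,60),(22,255,255)); n,l,st,ce=cv2.connectedComponentsWithStats(m)
for i in range(1,n):
    if st[i,4]>200: print(st[i],ce[i].round(1),'held z',fish(c,*ce[i],P[2]-.1963+.021).round(4),'glass',fish(c,*ce[i],.063).round(4))
cv2.imwrite('pics/w8b.png',cv2.resize(p[60:300,100:420],(800,600),interpolation=cv2.INTER_CUBIC))
E
```

```text
[0.48139824 0.02422406 0.29921055] 84.11241834584793 0.013823889897981972 24.99946027994156 [ 0.2331723  -0.077771   -1.23684627]
shift [-0.2 -1.1 60.9] turn [ 0.    -0.     0.002] rows xy 0.0 z 1.5 turn 0.0
[  8  24 504  66 704] [260.1  38.9] held z [0.3661 0.0397 0.1239] glass [0.3536 0.0425 0.063 ]
[ 164  146   39   40 1010] [183.2 166.3] held z [ 0.4291 -0.009   0.1239] glass [ 0.4412 -0.0251  0.063 ]
[ 227  161   52   54 1868] [252.4 188.3] held z [0.4456 0.0274 0.1239] glass [0.4641 0.0255 0.063 ]
[172 231  35  35 681] [190.7 250.4] held z [ 0.4808 -0.0138  0.1239] glass [ 0.5131 -0.0318  0.063 ]
[221 282   8  51 255] [223.6 306.8] held z [ 5.260e-01 -3.000e-04  1.239e-01] glass [ 0.5759 -0.0131  0.063 ]
[277 282   8  51 257] [281.4 306.9] held z [0.5301 0.0382 0.1239] glass [0.5815 0.0404 0.063 ]
[  90  335  295   31 5456] [246.5 351.9] held z [0.5733 0.0097 0.1239] glass [0.6417 0.0008 0.063 ]
```

View pics/w8b.png

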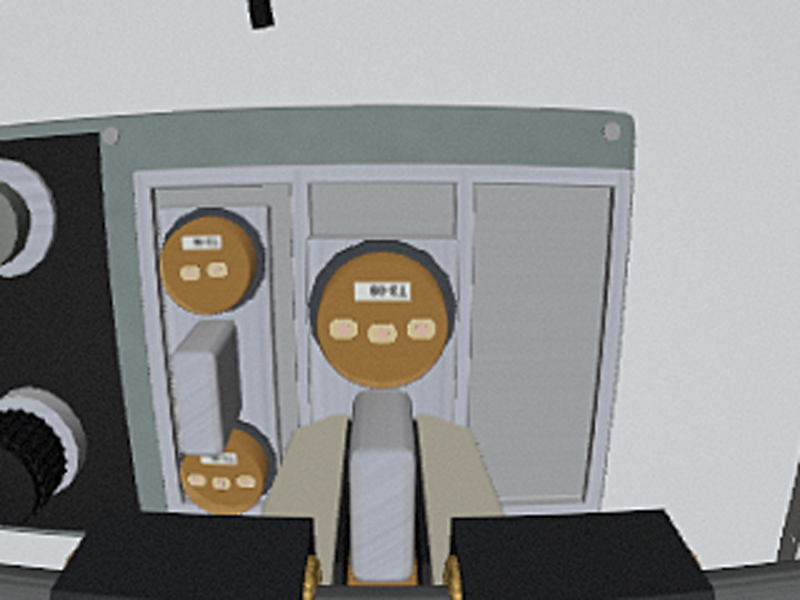

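Holder B lies flat inside the right bay, and A is centred over the middle bay with its puck at x≈382 and the bay edges at 308 and 457. I'll lower A.

apply_moves:
  series:
    - [[0,-0.5,20],[0,0,0]]
    - [[0,0,20],[0,0,0]]
    - [[0,0,12],[0,0,0]]
    - [[0,0,5],[0,0,0]]
    - [[0,0,2],[0,0,0]]
    - [[0,0,1],[0,0,0]]
    - [[0,0,0.5],[0,0,0]]
    - [[0,0,0],[0,0,0]]
    - [[0,0,0],[0,0,0]]
    - [[0,0,0],[0,0,0]]

```text
t: 19.43
tool_pos: [0.4822, 0.0229, 0.2394]
orientation: [0.163, 3.136, -0.0]
force: [0.6, 0.0, -0.4]
opening: 0.0139
gripper_force: 25.0
```

```bash
python3 - <<'E'
from h import *
P,Rm,s=tool();print(P,s['force'],s['opening'])
E
```

```text
[0.48223827 0.02288861 0.2394224 ] [ 0.55193098  0.04300211 -0.42666545] 0.013913107259091258
```

apply_moves:
  series:
    - [[0,0,1],[0,0,0]]
    - [[0,0,0.5],[0,0,0]]
    - [[0,0,0],[0,0,0]]
    - [[0,0,0],[0,0,0]]

```text
t: 19.77
tool_pos: [0.4823, 0.0229, 0.2383]
orientation: [0.163, 3.136, -0.0]
force: [-1.9, 0.3, 6.4]
opening: 0.014
gripper_force: 25.0
```

apply_moves:
  series:
    - [[0,0,0],[0,0,0]]
    - [[0,0,0],[0,0,0]]
    - [[0,0,0],[0,0,0]]
    - [[0,0,0],[0,0,0]]
    - [[0,0,-10],[0,0,0]]
    - [[0,0,-30],[0,0,0]]
    - [[0,0,-30],[0,0,0]]
    - [[0,0,-30],[0,0,0]]
    - [[0,0,0],[0,0,0]]
    - [[0,0,0],[0,0,0]]
  claw: 0.3

```text
t: 20.6
tool_pos: [0.4828, 0.0229, 0.3403]
orientation: [0.163, 3.132, -0.0]
force: [-0.7, -0.4, -1.2]
opening: 0.028
gripper_force: 0.0
```

```bash
python3 - <<'E'
from h import *
p,d,c=snap('wrist','w9')
m=cv2.inRange(cv2.cvtColor(p,cv2.COLOR_BGR2HSV),(8,90,60),(22,255,255)); n,l,st,ce=cv2.connectedComponentsWithStats(m)
for i in range(1,n):
    if st[i,4]>200: print(st[i],ce[i].round(1),'glass',fish(c,*ce[i],.063).round(4))
# key top: grey disc in panel
k=proj(c,np.array([.419,-.103,.06])); print('key px',k)
cv2.imwrite('pics/w9b.png',cv2.resize(p[80:290,0:280],(800,600),interpolation=cv2.INTER_CUBIC))
to(.419,-.103,.10,84)
E
```

```text
[178 135  33  34 739] [194.1 152.2] glass [ 0.4408 -0.0252  0.063 ]
[236 135  33  34 735] [252.2 152.4] glass [0.4468 0.0261 0.063 ]
[184 210  30  30 477] [198.5 225.4] glass [ 0.5114 -0.0325  0.063 ]
[238 212  30  30 537] [252.4 228.2] glass [0.5193 0.0187 0.063 ]
[195 281  11  51 323] [199.1 306. ] glass [ 0.6104 -0.0508  0.063 ]
[300 281  11  51 331] [305.9 306.2] glass [0.6232 0.0679 0.063 ]
[ 111  332  296   34 5432] [266.5 351.8] glass [0.6949 0.0181 0.063 ]
key px [113.75915574 139.92381363]
shift [  49.9 -131.8   71.1] turn [0.    0.002 0.001] rows xy 3.5 z 1.8 turn 0.0
```

View pics/w9b.png

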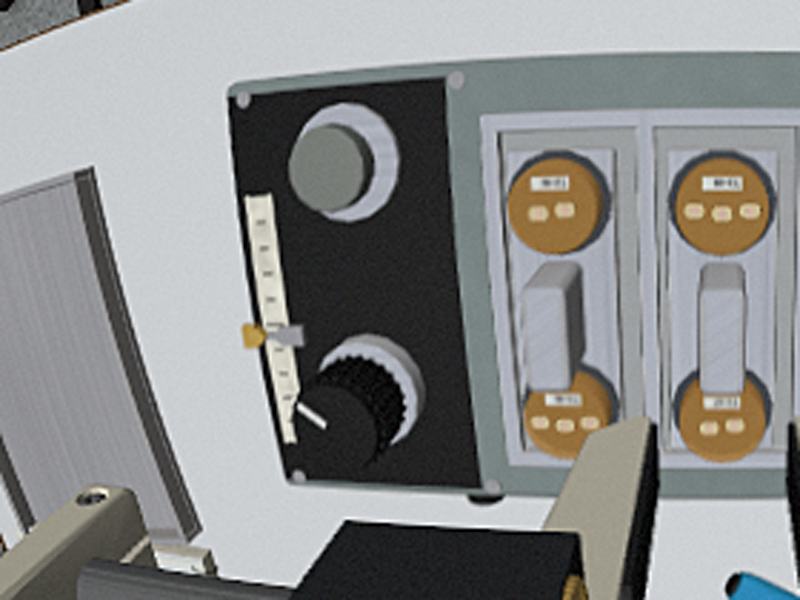

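Both holders lie flat inside their bays with the pointer still on the tab, and the key top is at (330,168) in the crop. Next I'll close the fingers and hover over the key.

apply_moves:
  series:
    - [[12.6,-32.8,0],[0,0,0]]
    - [[12.6,-32.8,0],[0,0,0]]
    - [[12.6,-32.8,0],[0,0,0]]
    - [[12.6,-32.8,0],[0,0,0]]
    - [[0,0,0],[0,0,0]]
    - [[0,0,25],[0,0,0]]
    - [[0,0,30],[0,0,0]]
    - [[0,0,20],[0,0,0]]
    - [[0,0,5],[0,0,0]]
    - [[0,0,0],[0,0,0]]
    - [[0,0,0],[0,0,0]]
    - [[0,0,0],[0,0,0]]
  claw: 0

```text
t: 21.65
tool_pos: [0.4188, -0.1024, 0.2585]
orientation: [0.162, 3.136, -0.001]
force: [0.1, -0.1, 1.5]
opening: 0.0005
gripper_force: 0.0
```

```bash
python3 - <<'E'
from h import *
P,Rm,s=tool();print(P,s['force'],s['opening'])
to(.4185,-.1025,.06+.019,84)
p,d,c=snap('top','top3')
E
```

```text
[ 0.4188465  -0.10237043  0.25854253] [ 0.09491613 -0.11216632  1.50384664] 0.0004915182434032904
shift [ 0.4 -0.2 12.5] turn [-0.     0.002  0.001] rows xy 0.0 z 0.3 turn 0.0
```

apply_moves:
  series:
    - [[0,0,4],[0,0,0]]
    - [[0,0,3],[0,0,0]]
    - [[0,0,2],[0,0,0]]
    - [[0,0,0],[0,0,0]]
    - [[0,0,0],[0,0,0]]

```text
t: 22.12
tool_pos: [0.4181, -0.1023, 0.2481]
orientation: [-0.163, -3.137, -0.0]
force: [-0.1, 0.8, -0.0]
opening: 0.0006
gripper_force: 0.0
```

apply_moves:
  series:
    - [[0,0,1],[0,0,0]]
    - [[0,0,1],[0,0,0]]
    - [[0,0,1],[0,0,0]]
    - [[0,0,0],[0,0,0]]
    - [[0,0,0],[0,0,0]]

```text
t: 22.53
tool_pos: [0.4183, -0.1024, 0.2453]
orientation: [0.163, 3.137, -0.0]
force: [0.8, -0.9, 0.4]
opening: 0.0004
gripper_force: 0.4
```

apply_moves:
  series:
    - [[0,0,1],[0,0,0]]
    - [[0,0,1],[0,0,0]]
    - [[0,0,0],[0,0,0]]
    - [[0,0,0],[0,0,0]]

```text
t: 22.87
tool_pos: [0.4182, -0.1023, 0.2433]
orientation: [0.163, 3.137, -0.0]
force: [-0.9, 0.5, 0.9]
opening: 0.0005
gripper_force: 0.6
```

apply_moves:
  series:
    - [[0,0,1],[0,0,0]]
    - [[0,0,0],[0,0,0]]
    - [[0,0,0],[0,0,0]]

```text
t: 23.12
tool_pos: [0.4182, -0.1024, 0.2423]
orientation: [0.163, 3.137, -0.0]
force: [0.2, -0.2, 0.9]
opening: 0.0006
gripper_force: 0.7
```

apply_moves:
  series:
    - [[0,0,1],[0,0,0]]
    - [[0,0,0],[0,0,0]]
    - [[0,0,0],[0,0,0]]
    - [[0,0,0],[0,0,0]]

```text
t: 23.45
tool_pos: [0.4182, -0.1024, 0.2413]
orientation: [0.163, 3.137, -0.0]
force: [0.3, 1.1, 1.1]
opening: 0.0005
gripper_force: 0.8
```

apply_moves:
  series:
    - [[0,0,0.5],[0,0,0]]
    - [[0,0,0],[0,0,0]]
    - [[0,0,0],[0,0,0]]

```text
t: 23.7
tool_pos: [0.4182, -0.1023, 0.2408]
orientation: [0.163, 3.137, -0.0]
force: [1.2, -0.3, 2.6]
opening: 0.0004
gripper_force: 0.9
```

```bash
python3 - <<'E'
from h import *
P,Rm,s=tool();print(P,s['force'],s['gripper_force'],s['joint_torque'])
p,d,c=snap('wrist','w10'); print(robot.read_state()['force'])
E
```

```text
[ 0.41821102 -0.10233928  0.24075843] [ 1.15885632 -0.31710675  2.5569259 ] 0.8892284799367189 [ 7.80298957e-02 -3.36138904e+01 -4.32600796e+01  7.39798910e-03
  2.91637061e-01  1.88962081e-04]
[ 1.60445499 -0.20685335  1.62330328]
```

The pad force reads cleanly at about half the key force, so the key carries about 1.8 N and the click should be about 1 mm further.

apply_moves:
  series:
    - [[0,0,0.5],[0,0,0]]
    - [[0,0,0.4],[0,0,0]]
    - [[0,0,0],[0,0,0]]
    - [[0,0,0],[0,0,0]]

```text
t: 24.08
tool_pos: [0.4183, -0.1023, 0.24]
orientation: [0.163, 3.137, -0.0]
force: [-0.9, -0.9, 5.1]
opening: 0.0005
gripper_force: 2.2
```

apply_moves:
  series:
    - [[0,0,0.2],[0,0,0]]
    - [[0,0,0],[0,0,0]]
    - [[0,0,0],[0,0,0]]

```text
t: 24.33
tool_pos: [0.4183, -0.1023, 0.2397]
orientation: [0.163, 3.137, -0.0]
force: [-1.2, -0.7, 5.1]
opening: 0.0004
gripper_force: 2.2
```

```bash
python3 - <<'E'
from h import *
P,Rm,s=tool();print(P,s['force'],s['gripper_force'])
E
```

```text
[ 0.41825256 -0.10233923  0.23973728] [-1.20810435 -0.71435561  5.12702172] 2.2459177393466234
```

apply_moves:
  series:
    - [[0,0,-0.15],[0,0,0]]
    - [[0,0,0],[0,0,0]]
    - [[0,0,0],[0,0,0]]

```text
t: 24.58
tool_pos: [0.4182, -0.1024, 0.2398]
orientation: [0.163, 3.137, -0.0]
force: [0.7, -0.1, 5.7]
opening: 0.0003
gripper_force: 2.2
```

```bash
python3 - <<'E'
from h import *
P,Rm,s=tool();print(P,s['force'],s['gripper_force'])
E
```

```text
[ 0.41823514 -0.10235066  0.23984389] [ 0.65874877 -0.060296    5.71151364] 2.2213285882025957
```

apply_moves:
  series:
    - [[0,0,-0.15],[0,0,0]]
    - [[0,0,0],[0,0,0]]
    - [[0,0,0],[0,0,0]]

```text
t: 24.83
tool_pos: [0.4182, -0.1023, 0.24]
orientation: [0.163, 3.137, -0.0]
force: [-0.0, -0.2, 4.2]
opening: 0.0004
gripper_force: 2.2
```

apply_moves:
  series:
    - [[0,0,-0.1],[0,0,0]]
    - [[0,0,0],[0,0,0]]
    - [[0,0,0],[0,0,0]]

```text
t: 25.08
tool_pos: [0.4182, -0.1023, 0.2401]
orientation: [0.163, 3.137, -0.0]
force: [-0.2, -0.9, 3.8]
opening: 0.0004
gripper_force: 2.2
```

```bash
python3 - <<'E'
from h import *
P,Rm,s=tool();print(P,s['force'],s['gripper_force'])
E
```

```text
[ 0.41822242 -0.10234569  0.24006821] [-0.19296639 -0.92080527  3.84404129] 2.1757166739553213
```

apply_moves:
  series:
    - [[0,0,-0.1],[0,0,0]]
    - [[0,0,0],[0,0,0]]
    - [[0,0,0],[0,0,0]]

```text
t: 25.33
tool_pos: [0.4182, -0.1024, 0.2402]
orientation: [0.163, 3.137, -0.0]
force: [1.0, -0.1, 4.3]
opening: 0.0004
gripper_force: 2.2
```

```bash
python3 - <<'E'
from h import *
P,Rm,s=tool();print(P,s['force'],s['gripper_force'])
E
```

```text
[ 0.41822681 -0.10235758  0.24018152] [ 1.01995374 -0.09755442  4.32368802] 2.156203631311655
```

apply_moves:
  series:
    - [[0,0,-0.15],[0,0,0]]
    - [[0,0,0],[0,0,0]]
    - [[0,0,0],[0,0,0]]

```text
t: 25.58
tool_pos: [0.4182, -0.1023, 0.2403]
orientation: [0.163, 3.137, -0.0]
force: [1.2, -0.6, 3.7]
opening: 0.0006
gripper_force: 2.1
```

```bash
python3 - <<'E'
from h import *
P,Rm,s=tool();print(P,s['force'],s['gripper_force'])
E
```

```text
[ 0.41821978 -0.10233972  0.24032589] [ 1.22000012 -0.55721883  3.69650217] 2.093926789239049
```

The pad force has just started to drop off the second-stage preload, so the key is at the first click with the plunger at rest. I'll hold there for a second, press through, and let go.

apply_moves:
  series:
    - [[0,0,0],[0,0,0]]
    - [[0,0,0],[0,0,0]]
    - [[0,0,0],[0,0,0]]
    - [[0,0,0],[0,0,0]]
    - [[0,0,0],[0,0,0]]
    - [[0,0,0],[0,0,0]]
    - [[0,0,0],[0,0,0]]
    - [[0,0,0],[0,0,0]]
    - [[0,0,0],[0,0,0]]
    - [[0,0,0],[0,0,0]]
    - [[0,0,0],[0,0,0]]
    - [[0,0,0],[0,0,0]]

```text
t: 26.58
tool_pos: [0.4182, -0.1023, 0.2403]
orientation: [0.163, 3.137, -0.0]
force: [0.8, 0.5, 4.9]
opening: 0.0006
gripper_force: 2.1
```

apply_moves:
  series:
    - [[0,0,2],[0,0,0]]
    - [[0,0,2],[0,0,0]]
    - [[0,0,1.5],[0,0,0]]
    - [[0,0,0.3],[0,0,0]]
    - [[0,0,0],[0,0,0]]
    - [[0,0,0],[0,0,0]]
    - [[0,0,0],[0,0,0]]

```text
t: 27.17
tool_pos: [0.4183, -0.1024, 0.2351]
orientation: [0.163, 3.137, -0.0]
force: [-3.0, 0.1, 10.7]
opening: 0.0003
gripper_force: 5.7
```

```bash
python3 - <<'E'
from h import *
P,Rm,s=tool();print(P,s['force'],s['gripper_force'])
E
```

```text
[ 0.41829899 -0.10235781  0.23507129] [-3.02034333  0.1277452  10.73122407] 5.694488068402279
```

apply_moves:
  series:
    - [[0,0,-10],[0,0,0]]
    - [[0,0,-30],[0,0,0]]
    - [[0,0,-35],[0,0,0]]
    - [[0,0,-30],[0,0,0]]
    - [[-16.9,26.2,0],[0,0,0]]
    - [[-16.9,26.2,0],[0,0,0]]
    - [[-16.9,26.2,0],[0,0,0]]
    - [[0,0,0],[0,0,0]]
    - [[0,0,0],[0,0,0]]
    - [[0,0,0],[0,0,0]]
  claw: 0.32

```text
t: 28.0
tool_pos: [0.4762, -0.0294, 0.3387]
orientation: [-0.162, -3.135, 0.0]
force: [-0.4, -0.0, 0.5]
opening: 0.0297
gripper_force: 0.0
```

```bash
python3 - <<'E'
from h import *
p,d,c=snap('wrist','w11')
m=cv2.inRange(cv2.cvtColor(p,cv2.COLOR_BGR2HSV),(8,90,60),(22,255,255)); n,l,st,ce=cv2.connectedComponentsWithStats(m)
for i in range(1,n):
    if st[i,4]>200: print(st[i],ce[i].round(1),'glass',fish(c,*ce[i],.063).round(4))
P,Rm,s=tool();print(P,s['force'],s['opening'])
to(.4765,-.029,.0722,84)
cv2.imwrite('pics/w11b.png',cv2.resize(p[80:290,60:340],(800,600),interpolation=cv2.INTER_CUBIC))
E
```

```text
[109  37 226  31 254] [222.7  47.6] glass [ 0.3439 -0.0415  0.063 ]
[236 139  33  34 780] [252.1 156.1] glass [ 0.4411 -0.0266  0.063 ]
[295 141  33  33 721] [310.5 157.5] glass [0.4472 0.0249 0.063 ]
[292 215  30  30 411] [307.8 229.5] glass [0.517  0.0193 0.063 ]
[237 217  31  29 533] [252.2 232.3] glass [ 0.5139 -0.034   0.063 ]
[191 281  12  50 328] [195.9 305.7] glass [ 0.5991 -0.1056  0.063 ]
[303 281  12  50 327] [309.1 305.8] glass [0.612  0.0191 0.063 ]
[ 114  331  295   35 5422] [269.1 351.7] glass [ 0.6828 -0.0306  0.063 ]
[ 0.4761001  -0.02975555  0.33882031] [ 0.05528465  0.17071962 -0.06157912] 0.030030956842759117
shift [-0.5  0.8 99.6] turn [-0.    -0.002  0.001] rows xy 0.0 z 2.5 turn 0.0
```

View pics/w11b.png

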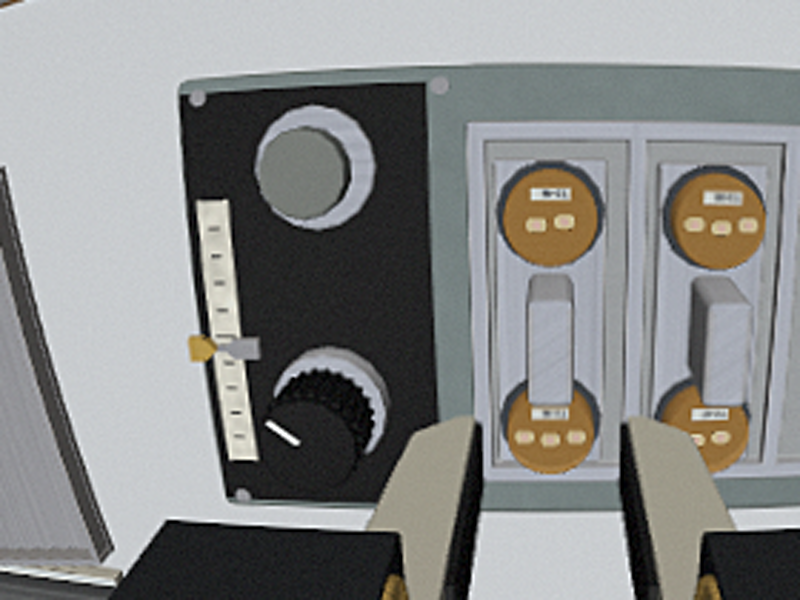

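Both holders are undisturbed, the key is back up and the pointer is still aligned. I'll pick B up from the right bay.

apply_moves:
  series:
    - [[-0.5,0.5,35],[0,0,0]]
    - [[0,0,35],[0,0,0]]
    - [[0,0,20],[0,0,0]]
    - [[0,0,9],[0,0,0]]
    - [[0,0,0],[0,0,0]]
    - [[0,0,0],[0,0,0]]

```text
t: 28.55
tool_pos: [0.4773, -0.0296, 0.2411]
orientation: [0.164, 3.137, -0.0]
force: [1.0, 0.3, 0.1]
opening: 0.0299
gripper_force: 0.0
```

apply_moves:
  series:
    - [[0,0,0],[0,0,0]]
    - [[0,0,0],[0,0,0]]
    - [[0,0,0],[0,0,0]]
    - [[0,0,0],[0,0,0]]
    - [[0,0,0],[0,0,0]]
    - [[0,0,0],[0,0,0]]
  claw: 0
  newtons: 30

```text
t: 29.05
tool_pos: [0.4779, -0.0291, 0.2419]
orientation: [0.163, 3.135, -0.001]
force: [-2.0, -0.9, 6.4]
opening: 0.0138
gripper_force: 30.0
```

apply_moves:
  series:
    - [[0,0,-10],[0,0,0]]
    - [[0,0,-20],[0,0,0]]
    - [[0,0,-30],[0,0,0]]
    - [[0,0,-30],[0,0,0]]
    - [[0,0,-20],[0,0,0]]
    - [[0,0,0],[0,0,0]]
    - [[0,0,0],[0,0,0]]

```text
t: 29.63
tool_pos: [0.4777, -0.0289, 0.3519]
orientation: [0.163, 3.134, -0.0]
force: [-0.2, -0.4, -2.0]
opening: 0.0137
gripper_force: 30.0
```

```bash
python3 - <<'E'
from h import *
P,Rm,s=tool();print(P,np.degrees(np.arctan2(Rm[1,1],Rm[0,1])),s['force'],s['opening'],s['gripper_force'])
t,Rt=to(.535,-.325,P[2]-.167,84)
to(.535,-.325,P[2]-.167,1,t,Rt)
E
```

```text
[ 0.47765374 -0.02894371  0.35189496] 84.0601472199127 [-0.22828636 -0.38804874 -1.9951248 ] 0.013690266054970056 29.999549388885498
shift [ -87.7 -288.5    0.3] turn [-0.     0.003  0.001] rows xy 7.5 z 0.0 turn 0.0
shift [0. 0. 0.] turn [0.    0.    1.449] rows xy 0.0 z 0.0 turn 11.9
```

apply_moves:
  series:
    - [[-11,-36.1,0],[0,0,0]]
    - [[-11,-36.1,0],[0,0,0]]
    - [[-11,-36.1,0],[0,0,0]]
    - [[-11,-36.1,0],[0,0,0]]
    - [[-11,-36.1,0],[0,0,0]]
    - [[-11,-36.1,0],[0,0,0]]
    - [[-11,-36.1,0],[0,0,0]]
    - [[-11,-36.1,0],[0,0,0]]

```text
t: 30.3
tool_pos: [0.5343, -0.3268, 0.3475]
orientation: [-0.163, -3.134, -0.004]
force: [0.4, 0.6, -1.3]
opening: 0.0138
gripper_force: 30.0
```

apply_moves:
  series:
    - [[0,0,0],[0,0,0.12]]
    - [[0,0,0],[0,0,0.12]]
    - [[0,0,0],[0,0,0.12]]
    - [[0,0,0],[0,0,0.12]]
    - [[0,0,0],[0,0,0.12]]
    - [[0,0,0],[0,0,0.12]]
    - [[0,0,0],[0,0,0.12]]
    - [[0,0,0],[0,0,0.12]]
    - [[0,0,0],[0,0,0.12]]
    - [[0,0,0],[0,0,0.12]]
    - [[0,0,0],[0,0,0.12]]
    - [[0,0,0],[0,0,0.12]]

```text
t: 31.3
tool_pos: [0.5343, -0.3248, 0.3475]
orientation: [-2.195, -2.242, 0.001]
force: [0.1, -1.0, -2.5]
opening: 0.0139
gripper_force: 30.0
```

apply_moves:
  series:
    - [[0,0,30],[0,0,0]]
    - [[0,0,30],[0,0,0]]
    - [[0,0,30],[0,0,0]]
    - [[0,0,20],[0,0,0]]
    - [[0,0,0],[0,0,0]]
    - [[0,0,0],[0,0,0]]
    - [[0,0,0],[0,0,0]]

```text
t: 31.88
tool_pos: [0.535, -0.3254, 0.2409]
orientation: [-2.191, -2.251, -0.0]
force: [0.3, -0.1, -1.6]
opening: 0.0137
gripper_force: 30.0
```

```bash
python3 - <<'E'
from h import *
p,d,c=snap('wrist','w12')
P,Rm,s=tool();print(P,np.degrees(np.arctan2(Rm[1,1],Rm[0,1])),s['force'],s['opening'],s['q'])
to(.535,-.325,.0369,1)
cv2.imwrite('pics/w12b.png',cv2.resize(p[40:300,80:420],(785,600),interpolation=cv2.INTER_CUBIC))
E
```

```text
[ 0.53544812 -0.32570204  0.24204483] 1.5466751690207827 [ 0.25002032 -0.42059814 -1.74728527] 0.013863346369971332 [-6.28269768e-01  3.28285159e-01  1.56554411e+00 -2.39867132e-06
  1.24564832e+00 -6.55262497e-01]
shift [ 0.8 -0.5 38.1] turn [0.002 0.001 0.01 ] rows xy 0.0 z 1.0 turn 0.1
```

View pics/w12b.png

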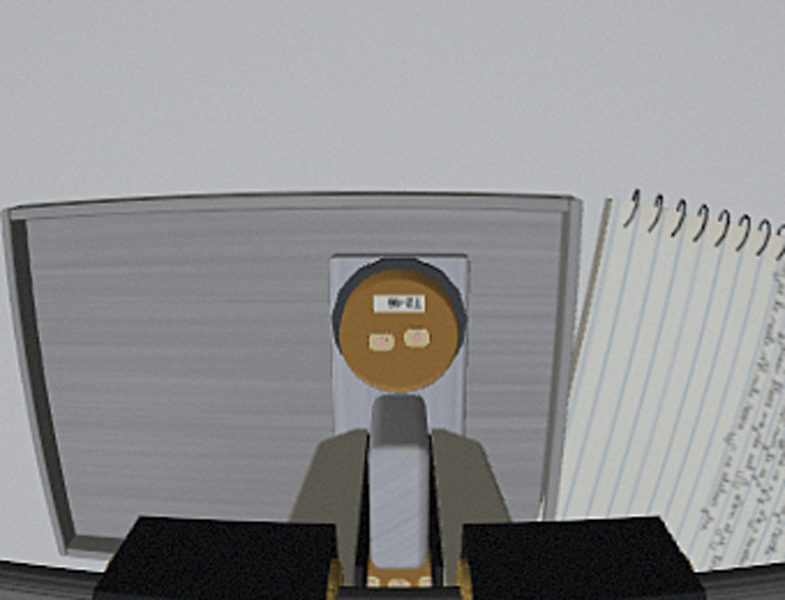

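The holder hangs well inside the tray walls, which appear at x≈25 and 560, with the plate at 330–467. I'll lower it and release.

apply_moves:
  series:
    - [[0,0,15],[0,0,0]]
    - [[0,0,12],[0,0,0]]
    - [[0,0,6],[0,0,0]]
    - [[0,0,3],[0,0,0]]
    - [[0,0,1],[0,0,0]]
    - [[0,0,0.5],[0,0,0]]
    - [[0,0,0],[0,0,0]]
    - [[0,0,0],[0,0,0]]

```text
t: 32.6
tool_pos: [0.5351, -0.3254, 0.2039]
orientation: [2.191, 2.251, 0.0]
force: [-1.9, 2.1, 4.7]
opening: 0.0139
gripper_force: 30.0
```

```bash
python3 - <<'E'
from h import *
P,Rm,s=tool();print(P,s['force'])
E
```

```text
[ 0.53512584 -0.32542253  0.20388981] [-1.90608906  2.10098573  4.71510825]
```

apply_moves:
  series:
    - [[0,0,0],[0,0,0]]
    - [[0,0,0],[0,0,0]]
    - [[0,0,0],[0,0,0]]
    - [[0,0,0],[0,0,0]]
    - [[0,0,-10],[0,0,0]]
    - [[0,0,-30],[0,0,0]]
    - [[0,0,-40],[0,0,0]]
    - [[0,0,-40],[0,0,0]]
    - [[0,0,-20],[0,0,0]]
  claw: 0.32

```text
t: 33.35
tool_pos: [0.5357, -0.3259, 0.3498]
orientation: [2.186, 2.246, 0.002]
force: [0.2, -0.4, 0.6]
opening: 0.0297
gripper_force: 0.0
```

apply_moves:
  series:
    - [[0,0,0],[0,0,-0.12]]
    - [[0,0,0],[0,0,-0.12]]
    - [[0,0,0],[0,0,-0.12]]
    - [[0,0,0],[0,0,-0.12]]
    - [[0,0,0],[0,0,-0.12]]
    - [[0,0,0],[0,0,-0.12]]
    - [[0,0,0],[0,0,-0.12]]
    - [[0,0,0],[0,0,-0.12]]
    - [[0,0,0],[0,0,-0.12]]
    - [[0,0,0],[0,0,-0.12]]
    - [[0,0,0],[0,0,-0.12]]
    - [[0,0,0],[0,0,-0.12]]

```text
t: 34.35
tool_pos: [0.5349, -0.3253, 0.3439]
orientation: [0.154, 3.137, -0.001]
force: [-0.2, -0.3, 0.1]
opening: 0.0296
gripper_force: 0.0
```

apply_moves:
  series:
    - [[9.9,37.9,0],[0,0,0]]
    - [[9.9,37.9,0],[0,0,0]]
    - [[9.9,37.9,0],[0,0,0]]
    - [[9.9,37.9,0],[0,0,0]]
    - [[9.9,37.9,0],[0,0,0]]
    - [[9.9,37.9,0],[0,0,0]]
    - [[9.9,37.9,0],[0,0,0]]
    - [[9.9,37.9,0],[0,0,0]]
    - [[9.9,37.9,0],[0,0,0]]
    - [[0,0,0],[0,0,0]]
    - [[0,0,0],[0,0,0]]
    - [[0,0,0],[0,0,0]]

```text
t: 35.35
tool_pos: [0.4818, 0.0231, 0.3437]
orientation: [0.161, 3.136, -0.001]
force: [-0.4, 0.7, -0.0]
opening: 0.0296
gripper_force: 0.0
```

```bash
python3 - <<'E'
from h import *
p,d,c=snap('wrist','w13')
m=cv2.inRange(cv2.cvtColor(p,cv2.COLOR_BGR2HSV),(8,90,60),(22,255,255)); n,l,st,ce=cv2.connectedComponentsWithStats(m)
for i in range(1,n):
    if st[i,4]>200: print(st[i],ce[i].round(1),'glass',fish(c,*ce[i],.063).round(4))
P,Rm,s=tool();print(P,s['force'],s['opening'])
to(.4823,.0229,.0722,84)
E
```

```text
[268  32 206  12 230] [369.3  35.3] glass [0.345  0.1429 0.063 ]
[237 138  32  33 701] [252.4 154.8] glass [0.4474 0.026  0.063 ]
[238 214  30  29 529] [252.3 229.5] glass [0.52   0.0184 0.063 ]
[ 28 228  19  22 273] [ 37.1 238.5] glass [ 0.5147 -0.2443  0.063 ]
[191 281  12  50 330] [195.9 306. ] glass [ 0.6104 -0.0552  0.063 ]
[303 281  12  50 328] [309.1 305.7] glass [0.6232 0.0723 0.063 ]
[ 114  331  296   35 5428] [269.1 351.7] glass [0.6958 0.0215 0.063 ]
[0.48186543 0.02239873 0.34350489] [-0.33053645 -1.0892481   0.4518582 ] 0.029808701199641362
shift [ -0.3   0.6 104.3] turn [-0.     0.001  0.001] rows xy 0.0 z 2.6 turn 0.0
```

apply_moves:
  series:
    - [[-0.3,0.5,35],[0,0,0]]
    - [[0,0,35],[0,0,0]]
    - [[0,0,24],[0,0,0]]
    - [[0,0,9],[0,0,0]]
    - [[0,0,0],[0,0,0]]
    - [[0,0,0],[0,0,0]]

```text
t: 35.9
tool_pos: [0.4823, 0.0224, 0.2402]
orientation: [-0.166, -3.137, 0.0]
force: [1.0, -0.5, 0.5]
opening: 0.0296
gripper_force: 0.0
```

apply_moves:
  series:
    - [[0,0,0],[0,0,0]]
    - [[0,0,0],[0,0,0]]
    - [[0,0,0],[0,0,0]]
    - [[0,0,0],[0,0,0]]
    - [[0,0,0],[0,0,0]]
    - [[0,0,0],[0,0,0]]
  claw: 0
  newtons: 30

```text
t: 36.4
tool_pos: [0.4825, 0.0234, 0.2409]
orientation: [0.163, 3.136, -0.001]
force: [-1.0, -2.5, 5.9]
opening: 0.0137
gripper_force: 30.0
```

apply_moves:
  series:
    - [[0,0,-10],[0,0,0]]
    - [[0,0,-20],[0,0,0]]
    - [[0,0,-30],[0,0,0]]
    - [[0,0,-30],[0,0,0]]
    - [[0,0,-20],[0,0,0]]
    - [[0,0,0],[0,0,0]]
    - [[0,0,0],[0,0,0]]

```text
t: 36.98
tool_pos: [0.4823, 0.0238, 0.3512]
orientation: [0.162, 3.135, 0.0]
force: [-0.4, 0.6, -2.2]
opening: 0.0139
gripper_force: 30.0
```

```bash
python3 - <<'E'
from h import *
P,Rm,s=tool();print(P,np.degrees(np.arctan2(Rm[1,1],Rm[0,1])),s['force'],s['opening'],s['gripper_force'])
to(.455,-.325,P[2]-.167,84)
E
```

```text
[0.48226055 0.02379952 0.35120425] 84.06642005454036 [-0.39291643  0.57429568 -2.23535508] 0.013895924455128267 29.9996817111969
shift [-8.900e+00 -3.497e+02 -1.000e-01] turn [0.    0.003 0.001] rows xy 8.7 z 0.0 turn 0.0
```

apply_moves:
  series:
    - [[-1,-38.9,0],[0,0,0]]
    - [[-1,-38.9,0],[0,0,0]]
    - [[-1,-38.9,0],[0,0,0]]
    - [[-1,-38.9,0],[0,0,0]]
    - [[-1,-38.9,0],[0,0,0]]
    - [[-1,-38.9,0],[0,0,0]]
    - [[-1,-38.9,0],[0,0,0]]
    - [[-1,-38.9,0],[0,0,0]]
    - [[-1,-38.9,0],[0,0,0]]

```text
t: 37.73
tool_pos: [0.4535, -0.3268, 0.3473]
orientation: [-0.163, -3.134, -0.004]
force: [0.9, 0.6, -1.7]
opening: 0.0142
gripper_force: 30.0
```

apply_moves:
  series:
    - [[0,0,0],[0,0,0.12]]
    - [[0,0,0],[0,0,0.12]]
    - [[0,0,0],[0,0,0.12]]
    - [[0,0,0],[0,0,0.12]]
    - [[0,0,0],[0,0,0.12]]
    - [[0,0,0],[0,0,0.12]]
    - [[0,0,0],[0,0,0.12]]
    - [[0,0,0],[0,0,0.12]]
    - [[0,0,0],[0,0,0.12]]
    - [[0,0,0],[0,0,0.12]]
    - [[0,0,0],[0,0,0.12]]
    - [[0,0,0],[0,0,0.12]]

```text
t: 38.73
tool_pos: [0.4541, -0.3249, 0.3471]
orientation: [-2.195, -2.242, 0.0]
force: [0.0, -0.2, -0.5]
opening: 0.0139
gripper_force: 30.0
```

apply_moves:
  series:
    - [[0,0,30],[0,0,0]]
    - [[0,0,30],[0,0,0]]
    - [[0,0,30],[0,0,0]]
    - [[0,0,10],[0,0,0]]
    - [[0,0,0],[0,0,0]]
    - [[0,0,0],[0,0,0]]
    - [[0,0,0],[0,0,0]]

```text
t: 39.32
tool_pos: [0.4552, -0.3259, 0.2515]
orientation: [2.19, 2.25, 0.0]
force: [0.5, -0.8, -0.7]
opening: 0.0136
gripper_force: 30.0
```

```bash
python3 - <<'E'
from h import *
p,d,c=snap('wrist','w14')
P,Rm,s=tool();print(P,np.degrees(np.arctan2(Rm[1,1],Rm[0,1])),s['force'],s['opening'])
to(.455,-.325,.0359,1)
m=cv2.inRange(cv2.cvtColor(p,cv2.COLOR_BGR2HSV),(8,90,60),(22,255,255)); n,l,st,ce=cv2.connectedComponentsWithStats(m)
for i in range(1,n):
    if st[i,4]>200: print(st[i],ce[i].round(1),'tray',fish(c,*ce[i],.025).round(4),'held',fish(c,*ce[i],P[2]-.199+.021).round(4))
E
```

```text
[ 0.4554174  -0.32610552  0.25206753] 1.552402410109416 [ 0.41180066  0.24640836 -0.58487212] 0.0140090819491481
shift [ 1.2 -0.5 49.2] turn [0.002 0.002 0.01 ] rows xy 0.0 z 1.2 turn 0.1
[104   0   5 173 210] [105.3  79. ] tray [ 0.3439 -0.2243  0.025 ] held [ 0.3698 -0.2285  0.0741]
[ 338  148   40   40 1067] [356.7 168.2] tray [ 0.5324 -0.2885  0.025 ] held [ 0.5137 -0.2776  0.0741]
[ 227  160   52   54 1804] [252.3 186.8] tray [ 0.4549 -0.3051  0.025 ] held [ 0.4545 -0.2903  0.0741]
[330 234  36  31 637] [345.2 251.5] tray [ 0.5328 -0.3586  0.025 ] held [ 0.514  -0.331   0.0741]
[221 282   8  51 240] [223.6 307.2] tray [ 0.4324 -0.4176  0.025 ] held [ 0.4373 -0.3761  0.0741]
[277 282   8  51 271] [281.2 307.5] tray [ 0.4836 -0.4167  0.025 ] held [ 0.4764 -0.3754  0.0741]
[  90  335  295   31 5371] [246.2 351.9] tray [ 0.4534 -0.4782  0.025 ] held [ 0.4534 -0.4223  0.0741]
```

apply_moves:
  series:
    - [[1,0,20],[0,0,0]]
    - [[0,0,15],[0,0,0]]
    - [[0,0,8],[0,0,0]]
    - [[0,0,3],[0,0,0]]
    - [[0,0,1.5],[0,0,0]]
    - [[0,0,0.5],[0,0,0]]
    - [[0,0,0.5],[0,0,0]]
    - [[0,0,0],[0,0,0]]
    - [[0,0,0],[0,0,0]]

```text
t: 40.12
tool_pos: [0.4551, -0.3249, 0.203]
orientation: [2.19, 2.25, 0.0]
force: [-1.4, 1.3, 6.4]
opening: 0.0139
gripper_force: 30.0
```

```bash
python3 - <<'E'
from h import *
P,Rm,s=tool();print(P,s['force'])
E
```

```text
[ 0.45511236 -0.32488758  0.20296409] [-1.44367812  1.27835587  6.39043076]
```

apply_moves:
  series:
    - [[0,0,0],[0,0,0]]
    - [[0,0,0],[0,0,0]]
    - [[0,0,0],[0,0,0]]
    - [[0,0,0],[0,0,0]]
    - [[0,0,-10],[0,0,0]]
    - [[0,0,-30],[0,0,0]]
    - [[0,0,-40],[0,0,0]]
    - [[0,0,-40],[0,0,0]]
    - [[0,0,-20],[0,0,0]]
    - [[0,0,0],[0,0,0]]
    - [[0,0,0],[0,0,0]]
  claw: 0.35

```text
t: 41.03
tool_pos: [0.4551, -0.3249, 0.3442]
orientation: [2.188, 2.248, 0.0]
force: [-0.4, 0.4, 0.5]
opening: 0.0328
gripper_force: 0.0
```

```bash
python3 - <<'E'
from h import *
p,d,c=snap('wrist','w15')
m=cv2.inRange(cv2.cvtColor(p,cv2.COLOR_BGR2HSV),(8,90,60),(22,255,255)); n,l,st,ce=cv2.connectedComponentsWithStats(m)
for i in range(1,n):
    if st[i,4]>150: print(st[i],ce[i].round(1),'tray',fish(c,*ce[i],.025).round(4))
P,Rm,s=tool();print(P,s['opening'],s['t'],s['force'])
p,d,c=snap('top','top4');W=cloud(c,d)
m=cv2.inRange(cv2.cvtColor(p,cv2.COLOR_BGR2HSV),(8,90,60),(22,255,255)); n,l,st,ce=cv2.connectedComponentsWithStats(m)
for i in range(1,n):
    if st[i,4]>25 and ce[i][1]>150: print(st[i],ce[i].round(1),world(c,*ce[i],.025).round(4),np.nanmedian(W[l==i][:,2]).round(4))
# bystanders compared with the first picture
p0,d0,_=load('top0'); df=cv2.absdiff(cv2.GaussianBlur(p,(5,5),0),cv2.GaussianBlur(p0,(5,5),0)).max(2)
n,l,st,ce=cv2.connectedComponentsWithStats((df>25).astype(np.uint8))
print([(st[i][:5].tolist()) for i in range(1,n) if st[i,4]>8])
E
```

```text
[476  18  22  22 331] [486.2  28.9] tray [ 0.743  -0.1175  0.025 ]
[237 132  29  29 541] [251.1 146.4] tray [ 0.4539 -0.2898  0.025 ]
[313 134  28  28 545] [326.4 147.8] tray [ 0.5322 -0.2883  0.025 ]
[238 199  27  26 449] [251.2 212.6] tray [ 0.4559 -0.3621  0.025 ]
[309 198  27  27 434] [321.5 212.2] tray [ 0.5336 -0.3602  0.025 ]
[319 254 139  10 215] [389.  259.3] tray [ 0.6319 -0.424   0.025 ]
[187 281  12  50 323] [191.2 305.6] tray [ 0.381  -0.4963  0.025 ]
[307 281  12  50 361] [313.6 305.6] tray [ 0.5404 -0.4924  0.025 ]
[ 118  331  296   35 5365] [273.2 351.7] tray [ 0.4934 -0.583   0.025 ]
[ 0.45462314 -0.3244926   0.34207571] 0.03263610090397466 41.0833 [ 0.85254072 -0.35084396 -0.65095367]
[142 171  10   9  26] [147.9 176.4] [0.6195 0.4078 0.025 ] 0.1876
[397 180  10  10  63] [401.4 184.6] [ 0.5344 -0.3609  0.025 ] 0.0261
[373 183  10   9  66] [377.8 187. ] [ 0.5324 -0.288   0.025 ] 0.0256
[401 206   9  10  42] [405.  209.7] [ 0.4567 -0.3597  0.025 ] 0.0258
[377 208  10  10  67] [381.9 212.7] [ 0.4528 -0.2892  0.025 ] 0.0256
[ 81 246  12  10  78] [ 86.4 250.3] [0.409  0.5929 0.025 ] 0.0161
[[347, 123, 165, 261, 16240], [463, 127, 4, 5, 14], [443, 133, 19, 25, 95], [437, 153, 19, 16, 81], [371, 182, 16, 11, 111], [450, 202, 6, 3, 14], [375, 208, 16, 11, 114], [434, 209, 17, 22, 169], [431, 222, 15, 14, 127], [155, 225, 17, 36, 401], [177, 224, 17, 36, 358], [221, 310, 131, 74, 4208], [278, 312, 38, 9, 94], [296, 339, 71, 37, 1101], [469, 354, 37, 30, 694], [282, 364, 16, 20, 116], [508, 366, 4, 12, 37], [320, 378, 22, 6, 104]]
```

```bash
python3 -c "
from plant import robot; print(robot.close_job())"
```

```text
the job is handed in; nothing more can be done
None
```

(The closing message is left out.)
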